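# Rock the stuck test plug out of its housing

### The job

The tapered steel test plug is held fast in the boss of the cast housing, and a straight pull only lifts the housing. Work the plug loose by rocking its grip from side to side, towards one plunger and then the other, while lifting gently, with the housing staying flat on the bench where it stands; then lay the plug in the aluminium tray, wholly inside, without dropping it from a height, and let go. Leave the tin, the brass valve and the short pipe nipple alone.

Things in the scene. Friction and masses are not known exactly. Their poses are not given: they have to be found in the camera images.
- housing: loose dark cast housing, 2.5 to 3.3 kg: foot 170x170x16 mm on rubber feet, round boss 66 mm wide, top 54 mm above the bench, bore 30 mm at the mouth. Small steel plungers stick out of the boss on its +y and -y sides; each drives a sprung jaw inside that hooks the plug's ribs. Pulls over about 20 N begin to lift it. Origin centre of underside, z up
- plug: steel plug in the bore, 0.32 to 0.50 kg, z up along it, starts with the housing's yaw. Origin: centre of the underside of its collar (36 mm wide, 6 mm thick), seated on the boss. Below, a 33 mm tapered shank with two ribs 9 and 14 mm down. Jaws let ribs up, not down. Rocked 15 to 20 degrees with about 8 N of lift, it climbs one rib on the raised side
- plug_grip (a point): on the plug's axis, 82 mm above the collar's underside, in its black grip: a block 36 mm (plug x) by 22 mm (plug y, the line of the plungers) by 42 mm tall, from 58 to 100 mm above the collar's underside, on a 16 mm stem. Rock it about the x axis, leaning to +y and -y in turn; about four to ten rocks free it, once it has risen some 20 mm
- plug_tip (a point): centre of the plug's lower end, 12 mm wide, on the axis 33 mm below the collar's underside
- tray: fixed open aluminium tray, 140 mm (its x) by 200 mm (its y), 36 mm tall, walls and floor 5 mm thick. Origin centre of the underside. The plug is 133 mm long, so lay it along the tray's y
- tin: loose tin of thread compound with a black cap, 66 mm wide, 88 mm tall, bystander; origin centre of the underside
- valve: loose brass ball valve with a blue lever, 39x124x54 mm, bystander; origin centre of the underside
- short_nipple: loose dark pipe nipple lying down, 95x34x34 mm, bystander; origin centre of the underside
Mind the look-alikes: they are no part of the job. There is more than one size of the housing; the job needs the larger.

How it is judged:
By the outcome, as a careful person would: the job done as asked, in the order asked, and still so for the second after the job is handed in, with the robot touching nothing.
It also fails if it takes over 72 s, if anything falls off the work surface, if the arm or the gripper's body presses on something with over 40 N, if the wrist force passes 120 N, or if a joint passes its speed limit or range.

### The arm

A 7-joint arm with a two-finger parallel gripper is mounted at the origin on a cart in front of the work surface, level with it; the furniture and walls round the work are solid. World frame = base frame: x ahead of the robot, y to its left, z up, the work surface at z = 0. Lengths are in m, angles in rad, forces in N, time in s.
With the tool pointing down it reaches from about 0.4 to 0.85 m from the base axis. Payload 10.4 kg.
Tool frame: the origin (TCP) lies on the mounting face of the last link; the fingertips stand 173 mm ahead of it and the grasp point (between the pads) lies 155 mm ahead of it (arm.tip_extent is the distance from the TCP to the fingertips, in m); x points along the fingers, z is the direction in which the jaws open and shut, and the axes are right-handed (so a half turn about x gives the same grasp; the last joint's range is limited). The gripper opens to 85 mm and grips with 20 to 120 N. Pads are 22 mm wide; open, the fingers measure 114 mm over their backs; the gripper's body (76 mm by 85 mm) begins 54 mm behind the grasp point. The pads swing forward as they close: fully open they stand 13 mm farther back than shut.
Start: joints at [-1.316, 0.332, -0.065, 1.46, 0.022, 1.35, -0.088], TCP at [0.171, 0.601, 0.405] pointing down, gripper open.
Joint ranges: [-2.6, 2.6], [-0.5, 2.12], [-1.47, 1.34], [0.16, 2.42], [-1.27, 4.41], [0.06, 2.06], [-2.6, 2.6]. Speed limits (rad/s): [2.22, 2.22, 2.79, 2.79, 3.14, 3.14, 3.14].

### API

Orientations are given as a rotation vector (axis times angle).
In Python, from workcell import arm, cams gives the robot as it stands.
- The arm moves only by the tool move_arm, never from a script. Its argument "moves" is a list of rows, each a list of 7 numbers: the shift along the tool's x, y, z in cm, then the turn, a rotation vector about the tool's x, y, z in degrees, then the finger opening in cm, from 0 to 8.54. In form: [[tx, ty, tz, rx, ry, rz, hand], ...]. A call has 1 to 8 rows; each row is the pose to reach, as a shift and turn from the pose commanded when the call began, along the tool's axes at that moment; what a row does not reach only later rows make up. A row lasts 1/8 s, in which the tool goes at most 62.5 mm and 10.7 degrees, less where a joint would pass 70% of its speed; a pose out of reach is approached as far as the arm can. A call with a gripper value outside its range is refused whole. The fingers move at their own pace and stop on an object; the grip force is fixed at half the most. Time passes only in rows, so rows that repeat a pose let the fingers close. It gives the time, the measured TCP pose, the force and the opening at its end, in the units of the state.
- arm.read_state(): the state, without advancing time (a new reading comes with each control period).
- cams.camera(name): name is "side" or "top" or "wrist"; returns the picture (400x640x3 uint8, red, green, blue); there is no depth.
- cams.calibration(name): a dict with "K" (3x3 intrinsics, pixels), "T" (4x4, takes a point from camera to world coordinates); the wrist camera has in their place "T_tool_cam" (4x4, takes a point from camera to tool coordinates, whose origin is the TCP and whose axes are the tool frame's). Camera axes: x right, y down, z forward; pixel columns grow to the right and rows downward; lengths in m; the calibration is good to about 2 mm. The wrist camera is an equidistant fisheye: a pixel r from the principal point sees the ray r / f radians off the axis. A picture is of the moment at which its call begins: read the wrist's pose just before it. calibration takes no time and is no camera call.
- arm.hand_in(): hands the job in, once; it reports no verdict.
The state is a dict: "clock": time; "qpos": joint angles; "qvel": joint speeds; "joint_efforts": joint torques, N m; "position": TCP position; "tcp_rot": TCP orientation; "ft_force": force on the tool from outside, world axes, zero at the start; "torque": the same for the moment, N m; "grip_width": finger opening in m.
Only numpy, scipy, OpenCV 4.12 (cv2) and the standard library are available. Lean on these libraries where they do the work, as an engineer would, in place of code of your own. Each camera call takes 0.05 s, during which the arm holds its last target.

## Working session

There is one attempt and no reset: what is moved stays moved. The work goes in short steps, Python scripts to look and compute and a tool call to move; the robot and the scene stay as the last step left them, time stands still between calls to the robot, and variables do not carry over. Pictures are saved under pics/ and viewed, and the job is handed in when it is done.

Besides the shell and the picture viewer there is one more tool, called after ">>>" by a JSON object that holds its "method" and its "body", one argument or row to a line. move_arm: Moves the arm, as the interface text tells. Its arguments: {"type":"object","properties":{"moves":{"type":"array","items":{"type":"array","items":{"type":"number"}}}},"required":["moves"]}

```bash
ls; mkdir -p pics; python3 - <<'E'
from workcell import arm, cams
import cv2
s=arm.read_state(); print(s, arm.tip_extent)
for n in ["side","top","wrist"]:
    im=cams.camera(n); cv2.imwrite(f"pics/{n}0.png",im[:,:,::-1])
    print(n,{k:v for k,v in cams.calibration(n).items()})
E
```

```text
pics
{'clock': 0.0, 'qpos': array([-1.31557339,  0.33285063, -0.06470696,  1.46095162,  0.02158389,
        1.34991226, -0.08847761]), 'qvel': array([-0.00041443, -0.00118808,  0.00118877, -0.00048517,  0.0003244 ,
       -0.00037437, -0.00018181]), 'joint_efforts': array([ 1.92043453e-04, -6.25455737e+01,  4.93271649e-02, -3.91583776e+01,
        1.62000430e-02,  1.00200501e-02, -3.72182797e-05]), 'position': array([0.17136489, 0.60090528, 0.40392412]), 'tcp_rot': array([-1.00308752,  1.32903088,  1.00159191]), 'ft_force': array([ 0.59936304,  0.59908411, -1.22275737]), 'torque': array([-0.03162172, -0.03453978,  0.01358047]), 'grip_width': 0.08526724838915567} 0.1734
side {'K': array([[392.06883602,   0.        , 323.2755702 ],
       [  0.        , 392.06883602, 199.44779458],
       [  0.        ,   0.        ,   1.        ]]), 'T': array([[ 0.8770581 , -0.29283094,  0.38081378, -0.0803667 ],
       [-0.48019896, -0.51240773,  0.71193207, -1.00131055],
       [-0.01334382, -0.80727217, -0.59002846,  1.04530308],
       [ 0.        ,  0.        ,  0.        ,  1.        ]])}
top {
[... 233 characters left out ...]
[-0.99981927,  0.01780334, -0.00666856,  0.12708513],
       [ 0.00488432, -0.09844494, -0.99513051,  1.8427074 ],
       [ 0.        ,  0.        ,  0.        ,  1.        ]])}
wrist {'K': array([[309.70691629,   0.        , 319.55721143],
       [  0.        , 309.70691629, 201.92087601],
       [  0.        ,   0.        ,   1.        ]]), 'T_tool_cam': array([[-1.06783643e-03, -2.86954019e-01,  9.57943762e-01,
         3.04471206e-02],
       [-4.76607407e-04, -9.57944053e-01, -2.86954637e-01,
         7.47015493e-02],
       [ 9.99999316e-01, -7.62983708e-04,  8.86163145e-04,
        -8.22426047e-05],
       [ 0.00000000e+00,  0.00000000e+00,  0.00000000e+00,
         1.00000000e+00]])}
```

View pics/side0.png

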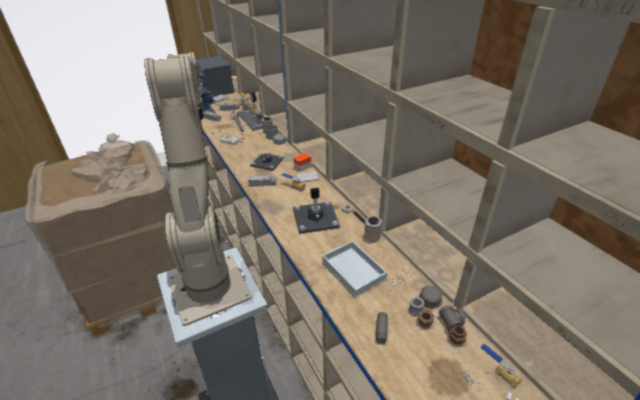

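View pics/top0.png

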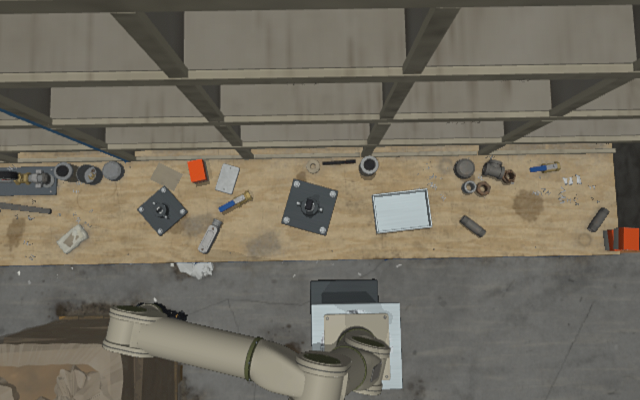

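View pics/wrist0.png

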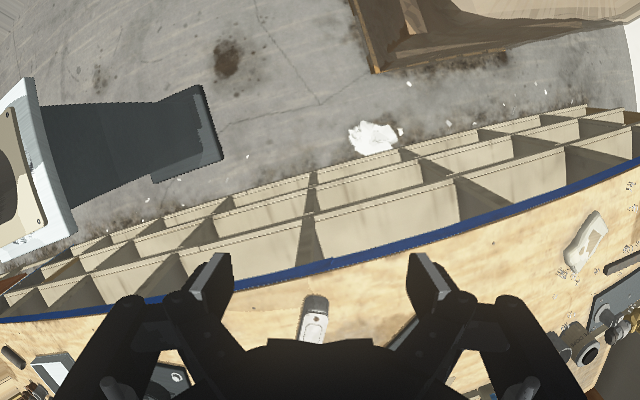

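The top view shows the larger housing with its plug near (310,207), the smaller one near (162,210) and the tray near (402,211). I'll zoom in and measure.

```bash
cat > h.py <<'E'
import numpy as np, cv2
from workcell import arm, cams
from scipy.spatial.transform import Rotation as R
def topix(n,P):
    c=cams.calibration(n); P=np.atleast_2d(P); Q=(P-c['T'][:3,3])@c['T'][:3,:3]; q=Q@c['K'].T; return q[:,:2]/q[:,2:]
def plane(n,uv,z):
    c=cams.calibration(n); uv=np.atleast_2d(uv).astype(float)
    d=np.c_[uv,np.ones(len(uv))]@np.linalg.inv(c['K']).T@c['T'][:3,:3].T; o=c['T'][:3,3]
    return o+d*((z-o[2])/d[:,2:])
def tool():
    s=arm.read_state(); return s, s['position'], R.from_rotvec(s['tcp_rot']).as_matrix()
def wray(uv,p,Rm):
    c=cams.calibration('wrist'); K=c['K'];T=c['T_tool_cam']
    uv=np.atleast_2d(uv).astype(float); d=(uv-K[:2,2])/K[0,0]; r=np.linalg.norm(d,axis=1,keepdims=True)
    v=np.c_[d/np.maximum(r,1e-9)*np.sin(r),np.cos(r)]
    return p+Rm@T[:3,3], v@T[:3,:3].T@Rm.T
def wplane(uv,p,Rm,z):
    o,d=wray(uv,p,Rm); return o+d*((z-o[2])/d[:,2:])
def wpix(P,p,Rm):
    c=cams.calibration('wrist'); K=c['K'];T=c['T_tool_cam']
    Q=((np.atleast_2d(P)-p)@Rm-T[:3,3])@T[:3,:3]
    th=np.arctan2(np.linalg.norm(Q[:,:2],axis=1),Q[:,2]); n=Q[:,:2]/np.linalg.norm(Q[:,:2],axis=1,keepdims=True)
    return n*th[:,None]*K[0,0]+K[:2,2]
def crop(im,x0,y0,x1,y1,k,f):
    c=cv2.resize(im[y0:y1,x0:x1,::-1],None,fx=k,fy=k,interpolation=cv2.INTER_CUBIC); cv2.imwrite(f,c)
E
python3 - <<'E'
from h import *
t=cv2.imread('pics/top0.png')[:,:,::-1]; s=cv2.imread('pics/side0.png')[:,:,::-1]
crop(t,270,140,450,270,4,'pics/t0c.png'); crop(s,240,140,400,300,4,'pics/s0c.png')
print(plane('top',[[310,207],[162,210],[402,211],[369,165]],0.0))
s,p,Rm=tool(); print(p,Rm)
E
```

```text
[[ 0.49674936  0.15769999  0.        ]
 [ 0.49553645  0.69858823  0.        ]
 [ 0.47599691 -0.17889811  0.        ]
 [ 0.64818773 -0.06271363  0.        ]]
[0.17136859 0.60094721 0.40409817] [[-2.59717067e-04 -9.61659450e-01  2.74246303e-01]
 [-1.07881177e-03  2.74246422e-01  9.61658846e-01]
 [-9.99999384e-01 -4.61009252e-05 -1.10867601e-03]]
```

View pics/t0c.png

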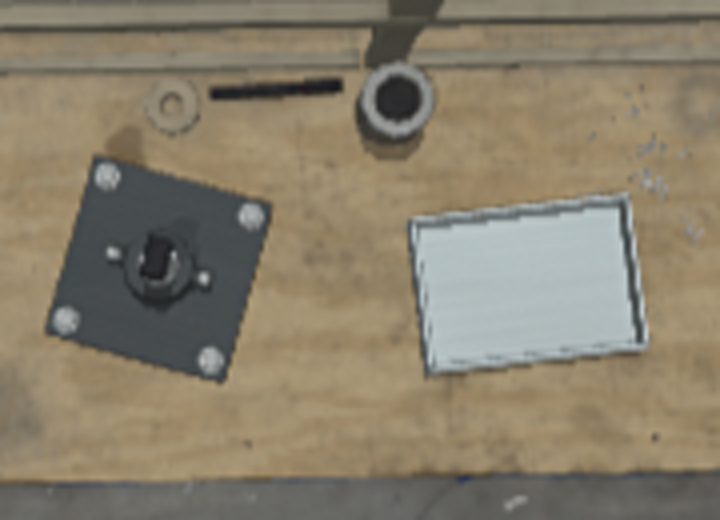

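View pics/s0c.png

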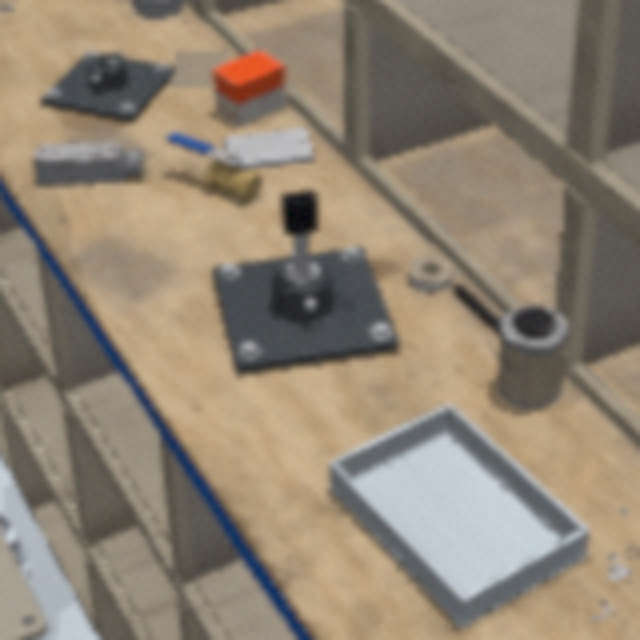

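```bash
cat >> h.py <<'E'
def rectfit(pts):
    (c),(w),a=cv2.minAreaRect((np.array(pts)[:,:2]*1000).astype(np.float32)); return c,w,a
E
python3 - <<'E'
from h import *
f=lambda L: np.array(L)/4+[270-.375,140-.375]
H=plane('top',f([(95,157),(272,205),(224,382),(47,333)]),0.016); print(H, H.mean(0))
d=np.diff(np.r_[H,H[:1]],axis=0); print(np.linalg.norm(d,axis=1), np.degrees(np.arctan2(d[:,1],d[:,0])))
P=plane('top',f([(113,253),(204,278)]),0.04); d=P[0]-P[1]; print('plungers',P,P.mean(0),np.linalg.norm(d),np.degrees(np.arctan2(d[1],d[0])))
T=plane('top',f([(408,220),(630,195),(648,348),(428,376)]),0.036);d=np.diff(np.r_[T,T[:1]],axis=0); print('tray',T,T.mean(0),np.linalg.norm(d,axis=1), np.degrees(np.arctan2(d[:,1],d[:,0])))
print('grip top',plane('top',f([(158,250)]),0.154))
print('tin top',plane('top',f([(397,98)]),0.088))
hc=np.r_[H.mean(0)[:2],0]; print(topix('side',hc+np.array([[0,0,.154],[0,0,.112],[0,0,.054]]))) 
s,p,Rm=tool(); print(wpix(hc+[0,0,.13],p,Rm))
E
```

```text
[[0.59958894 0.21643171 0.016     ]
 [0.55270871 0.05588751 0.016     ]
 [0.39299986 0.10267375 0.016     ]
 [0.44006787 0.26189421 0.016     ]] [0.49634134 0.15922179 0.016     ]
[0.16724891 0.16642076 0.16603179 0.16587287] [-106.27823986  163.67220751   73.53151254  -15.90721837]
plungers [[0.5097421  0.20025051 0.04      ]
 [0.48584204 0.11911821 0.04      ]] [0.49779207 0.15968436 0.04      ] 0.08457933211069898 73.58601444994247
tray [[ 0.53502832 -0.06548058  0.036     ]
 [ 0.55406324 -0.26640345  0.036     ]
 [ 0.416177   -0.27715604  0.036     ]
 [ 0.39482209 -0.07941244  0.036     ]] [ 0.47502266 -0.17211313  0.036     ] [0.20182251 0.13830486 0.19889335 0.1408967 ] [ -84.58809468 -175.54100784   96.16365004    5.67467646]
grip top [[0.50319095 0.15781499 0.154     ]]
tin top [[ 0.63835181 -0.05329571  0.088     ]]
[[313.4006958  188.46711881]
 [313.69160611 196.9639924 ]
 [314.07880397 208.27322176]]
[[134.42369903 432.27117742]]
```

The large housing is at about (0.498, 0.160) with a yaw of about -16.4 deg. The plunger span and foot size both fit it. The tray is at (0.475, -0.172), yaw about 5.5 deg. I plan to grip across the plungers' line with the tool tilted about 40 deg, so the same grip can also lay the plug flat. First I'll swing over and tilt a little, logging joint data to learn the kinematics.

>>> {"method": "move_arm", "body": {
  "moves": [
    [0,-4.5,-4.5,0,0,0,8.5],
    [0,-9,-9,0,0,0,8.5],
    [0,-13,-13,0,0,0,8.5],
    [0,-17,-17,0,0,0,8.5],
    [0,-21,-21,0,0,0,8.5],
    [0,-25,-25,0,0,0,8.5],
    [0,-28,-29,0,0,-5,8.5],
    [0,-30,-33,0,0,-12,8.5]
  ]
}}

```text
clock: 1.15
position: [0.3703, 0.1993, 0.4046]
tcp_rot: [-1.117, 1.194, 0.839]
ft_force: [-0.1, -2.0, 0.2]
grip_width: 0.0849
```

```bash
python3 - <<'E'
from h import *
s,p,Rm=tool(); print(s['clock'],s['qpos'].round(4),p.round(4),Rm.round(3),s['ft_force'])
im=cams.camera('wrist'); cv2.imwrite('pics/w1.png',im[:,:,::-1])
print(arm.read_state()['qpos'].round(4),arm.read_state()['position'].round(4))
E
```

```text
1.15 [-0.894  -0.1963  0.1957  2.0255  0.2302  1.1979  0.5191] [0.3703 0.1993 0.4046] [[ 0.203 -0.94   0.276]
 [-0.059  0.27   0.961]
 [-0.977 -0.211 -0.   ]] [-0.09958573 -1.99280724  0.18766406]
[-0.8913 -0.2022  0.1992  2.0307  0.2385  1.1961  0.5186] [0.371  0.1947 0.4045]
```

View pics/w1.png

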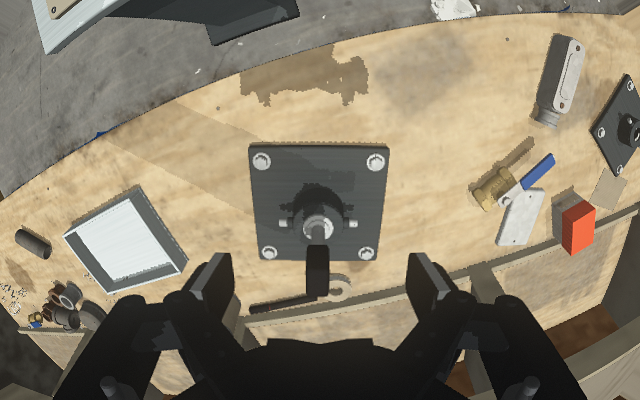

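The wrist view shows the large housing around (320,200), grip top near (317,280), plungers at (283,223) and (352,223), and the tray at (125,240). Next I'll fit the arm kinematics to plan reach.

```bash
cat > kin.py <<'E'
import numpy as np, itertools
from scipy.optimize import least_squares
from scipy.spatial.transform import Rotation as R
LO=np.array([-2.6,-.5,-1.47,.16,-1.27,.06,-2.6]);HI=np.array([2.6,2.12,1.34,2.42,4.41,2.06,2.6])
def fk(q,par,sg):
    o1,d0,a1,L1,a2,L2,L3,a3,o7,bx=par
    z=lambda t:R.from_euler('z',t); y=lambda t:R.from_euler('y',t)
    r=z(sg[0]*q[0]+o1); p=np.array([bx*0,0,d0])+r.apply([a1,0,0])
    r=r*y(q[1])*z(sg[1]*q[2]); p=p+r.apply([a2,0,L1])
    r=r*y(q[3])*z(sg[2]*q[4]); p=p+r.apply([-a2,0,L2])
    r=r*y(q[5])*z(sg[3]*q[6]+o7); p=p+r.apply([0,0,L3])
    # tool: x along approach
    m=r.as_matrix(); return p,np.c_[m[:,2],m[:,0],m[:,1]]
E
cat > data.py <<'E'
import numpy as np
D=[([-1.31557339,0.33285063,-0.06470696,1.46095162,0.02158389,1.34991226,-0.08847761],[0.17136489,0.60090528,0.40392412],[-1.00308752,1.32903088,1.00159191]),
([-0.894,-0.1963,0.1957,2.0255,0.2302,1.1979,0.5191],[0.3703,0.1993,0.4046],[-1.117,1.194,0.839])]
E
python3 - <<'E'
from kin import *; from data import D
from workcell import arm
s=arm.read_state(); D.append((s['qpos'],s['position'],s['tcp_rot']))
best=[]
for sg in itertools.product([1,-1],repeat=4):
  for o1 in (-2,-.5,1,2.5):
   for o7 in (-2,-.5,1,2.5):
    def f(x):
        e=[]
        for q,p,r in D:
            a,m=fk(q,x,sg); e+=[*(a-p)*5,*(m-R.from_rotvec(r).as_matrix()).ravel()]
        return np.array(e+[1e-3*x[2],1e-3*x[4],1e-3*(x[6]-.2)])
    r=least_squares(f,[o1,.3,0,.45,0,.45,.2,0,o7,0]); best.append((r.cost,sg,r.x))
best.sort(key=lambda b:b[0])
for b in best[:4]: print(b[0],b[1],b[2].round(4))
E
```

```text
7.538639850836795e-05 (-1, -1, -1, -1) [-1.0100e-02  7.6180e-01  5.5170e-01  5.7550e-01 -8.1400e-02 -1.9500e-02
  8.5330e-01  1.0571e+01  1.5608e+00  0.0000e+00]
7.538639850840908e-05 (-1, -1, -1, -1) [-0.0101  0.7618  0.5517  0.5755 -0.0814 -0.0195  0.8533 -0.      1.5608
  0.    ]
7.538639850842343e-05 (-1, -1, -1, -1) [-0.0101  0.7618  0.5517  0.5755 -0.0814 -0.0195  0.8533 -0.     -4.7224
  0.    ]
7.538639850849447e-05 (-1, -1, -1, -1) [-0.0101  0.7618  0.5517  0.5755 -0.0814 -0.0195  0.8533  0.      1.5608
  0.    ]
```

```bash
cat > fit.py <<'E'
from kin import *; from data import D
sg=(-1,)*4
def fit(D,free):
    def full(v):
        x=np.zeros(10); x[8]=np.pi/2; x[free]=v; return x
    def f(v): return np.concatenate([fk(q,full(v),sg)[0]-p for q,p,r in D])*1000
    v0=np.array([0,.3,0,.45,0,.45,.15,0,0,0])[free]
    r=least_squares(f,v0); return full(r.x),f(r.x)
E
python3 - <<'E'
from fit import *
from workcell import arm
s=arm.read_state(); D.append((s['qpos'],s['position'],s['tcp_rot']))
for fr in ([1,3,5,6],[1,3,4,5,6]):
    x,e=fit(D,fr); print(x.round(4),e.round(1))
E
```

```text
[0.     0.4445 0.     0.4978 0.     0.4739 0.4122 0.     1.5708 0.    ] [-43.5   9.9  -5.5  -1.1  -0.    2.6   0.1  -1.    2.9]
[ 0.      0.4558  0.      0.4943 -0.0135  0.4915  0.4023  0.      1.5708
  0.    ] [-43.5  10.1  -0.4  -0.9  -0.5   0.1   0.3  -1.4   0.3]
```

```bash
python3 - <<'E'
from h import *
im=cv2.imread('pics/w1.png')[:,:,::-1]; crop(im,230,130,410,310,4,'pics/w1c.png')
E
```

```text
(no output)
```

View pics/w1c.png

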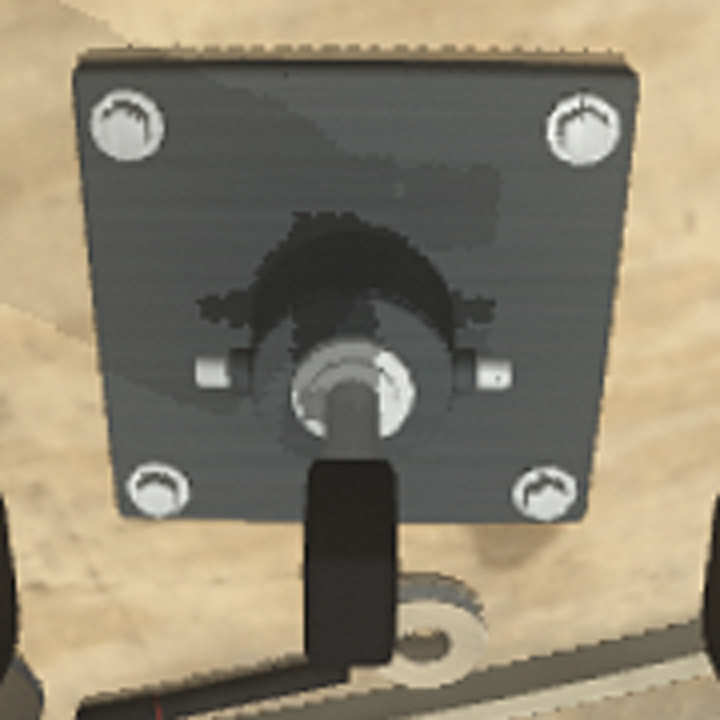

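```bash
python3 - <<'E'
from h import *
from data import D
p=np.array(D[1][1]); Rm=np.array([[.203,-.94,.276],[-.059,.27,.961],[-.977,-.211,0]])
f=lambda L: np.array(L)/4+[230-.375,130-.375]
H=wplane(f([(76,66),(638,70),(586,520),(122,515)]),p,Rm,.016); d=np.diff(np.r_[H,H[:1]],axis=0)
print(H.mean(0),np.linalg.norm(d,axis=1),np.degrees(np.arctan2(d[:,1],d[:,0])))
P=wplane(f([(197,373),(512,376)]),p,Rm,.036); d=P[1]-P[0]; print(P.mean(0),np.linalg.norm(d),np.degrees(np.arctan2(d[1],d[0])))
hc=np.array([.498,.160,0]); c,s=np.cos(np.radians(-16.4)),np.sin(np.radians(-16.4)); X=np.array([c,s,0]);Y=np.array([-s,c,0])
# predicted block corners: camera side face x=-18
B=[hc-X*.018+Y*a+[0,0,.054+b] for b in(.058,.1) for a in(-.011,.011)]
print((wpix(B,p,Rm)-[230-.375,130-.375])*4)
E
```

```text
[0.49753087 0.16123475 0.016     ] [0.16625646 0.16966663 0.1678807  0.16865676] [  73.47908359  -16.20053012 -106.86512827  163.25063017]
[0.5066807  0.15834301 0.036     ] 0.09836767501670747 73.27172884615719
[[305.21898533 451.43587532]
 [394.13881224 451.89883531]
 [298.61637794 563.83438596]
 [398.63989796 564.37699768]]
```

```bash
cat >> h.py <<'E'
import json,os
def rows(cp,cR,tp,tR,name=''):
    sh=(cR.T@(np.asarray(tp)-cp))*100; rv=np.degrees(R.from_matrix(cR.T@tR).as_rotvec()); print(name,sh.round(2),rv.round(2))
def advance(cp,cR,row): # commanded pose after a row
    return cp+cR@(np.array(row[:3])/100), cR@R.from_rotvec(np.radians(row[3:6])).as_matrix()
def save(cp,cR): np.savez('cmd.npz',p=cp,R=cR)
def load(): d=np.load('cmd.npz'); return d['p'],d['R']
HC=np.array([.498,.1605,0]); YAW=np.radians(-16.5)
HX=np.array([np.cos(YAW),np.sin(YAW),0]); HY=np.array([-np.sin(YAW),np.cos(YAW),0]); UZ=np.array([0,0,1.])
G=HC+[0,0,.136]
def toolR(th,rock=0):
    th=np.radians(th); x=np.sin(th)*HX-np.cos(th)*UZ; z=HY; y=np.cross(z,x); M=np.c_[x,y,z]
    return R.from_rotvec(np.radians(rock)*HX).as_matrix()@M   # rock>0: about +x -> leans to -y
E
python3 - <<'E'
from h import *
R0=R.from_rotvec([-1.00308752,1.32903088,1.00159191]).as_matrix(); p0=np.array([0.17136489,0.60090528,0.40392412])
cp,cR=advance(p0,R0,[0,-30,-33,0,0,-12]); save(cp,cR); s,p,Rm=tool(); print(cp,p,s['qvel'].round(3)); print(np.degrees(R.from_matrix(cR.T@Rm).as_rotvec()))
T=toolR(25); rows(cp,cR,G-.221*T[:,0],T)
E
```

```text
[0.36937335 0.20128995 0.40440969] [0.37097073 0.19473555 0.40452855] [-0.024  0.055 -0.013 -0.065 -0.16   0.069 -0.004]
[ 0.32833099  0.08205534 -0.54276872]
 [ 7.53 -2.64 -0.29] [  0.58   0.11 -13.  ]
```

>>> {"method": "move_arm", "body": {
  "moves": [
    [2,-0.6,0,0.2,0,-3,8.5],
    [4,-1.2,0,0.4,0,-7,8.5],
    [6,-2,0,0.5,0,-10,8.5],
    [7.5,-2.6,-0.3,0.6,0.1,-13,8.5],
    [7.5,-2.6,-0.3,0.6,0.1,-13,8.5],
    [7.5,-2.6,-0.3,0.6,0.1,-13,8.5]
  ]
}}

```text
clock: 1.95
position: [0.4079, 0.1876, 0.3373]
tcp_rot: [-1.217, 1.05, 0.662]
ft_force: [-0.3, -0.3, 0.1]
grip_width: 0.0852
```

```bash
python3 - <<'E'
from h import *
cp,cR=load(); cp,cR=advance(cp,cR,[7.5,-2.6,-.3,.6,.1,-13]); save(cp,cR)
s,p,Rm=tool(); print(s['clock'],s['qpos'].round(4).tolist(),p.round(4).tolist(),s['tcp_rot'].round(4).tolist()); print(cp-p,np.degrees(R.from_matrix(cR.T@Rm).as_rotvec()),s['ft_force'])
print(p-(G-.221*toolR(25)[:,0]))
E
```

```text
1.95 [-0.8549, -0.116, 0.1806, 2.1331, 0.4764, 0.9172, 0.3552] [0.4079, 0.1876, 0.3373] [-1.2173, 1.05, 0.6623]
[ 6.58289851e-05 -4.90375861e-04 -8.29241682e-04] [ 0.04339929 -0.10466263  0.05444063] [-0.25621534 -0.27918667  0.14862046]
[-0.00053337  0.00052471  0.00099593]
```

```bash
python3 - <<'E'
from h import *
cp,cR=load(); T=toolR(30)
rows(cp,cR,G-.20*T[:,0],T,'pre'); rows(cp,cR,G-.160*T[:,0],T,'grasp')
E
```

```text
pre [2.21 1.71 0.01] [-0.02  0.01 -5.  ]
grasp [6.2  1.36 0.01] [-0.02  0.01 -5.  ]
```

>>> {"method": "move_arm", "body": {
  "moves": [
    [1.2,0.9,0,0,0,-2.5,8.5],
    [2.2,1.7,0,0,0,-5,8.5],
    [4.2,1.5,0,0,0,-5,8.5],
    [6.2,1.4,0,0,0,-5,8.5],
    [6.2,1.4,0,0,0,-5,8.5],
    [6.2,1.4,0,0,0,-5,8.5]
  ]
}}

```text
clock: 2.7
position: [0.421, 0.184, 0.2756]
tcp_rot: [-1.256, 0.99, 0.594]
ft_force: [1.4, 0.0, -0.4]
grip_width: 0.0851
```

```bash
python3 - <<'E'
from h import *
cp,cR=load(); cp,cR=advance(cp,cR,[6.2,1.4,0,0,0,-5]); save(cp,cR)
s,p,Rm=tool(); print(s['clock'],s['qpos'].round(4).tolist(),p.round(4).tolist(),s['tcp_rot'].round(4).tolist()); print(cp-p,s['ft_force'],s['torque'])
im=cams.camera('wrist'); crop(im,160,60,480,300,2.5,'pics/w2.png')
im=cams.camera('side'); crop(im,230,120,390,240,5,'pics/s2.png')
B=[HC-HX*.018+HY*a+[0,0,.054+b] for b in(.058,.1) for a in(-.011,.011)]
print((wpix(B,p,Rm)-[160,60])*2.5)
E
```

```text
2.7 [-0.8346, -0.0171, 0.1704, 2.2066, 0.6526, 0.7386, 0.174] [0.421, 0.184, 0.2756] [-1.2561, 0.9901, 0.5939]
[-6.00778164e-05 -7.43063983e-04 -1.24040979e-03] [ 1.40380233  0.04516786 -0.37318835] [0.20341454 0.55409579 0.00720368]
[[337.23423427 372.97623318]
 [450.12877498 372.62980904]
 [325.55931876 565.64764254]
 [461.59947613 565.33549903]]
```

View pics/w2.png

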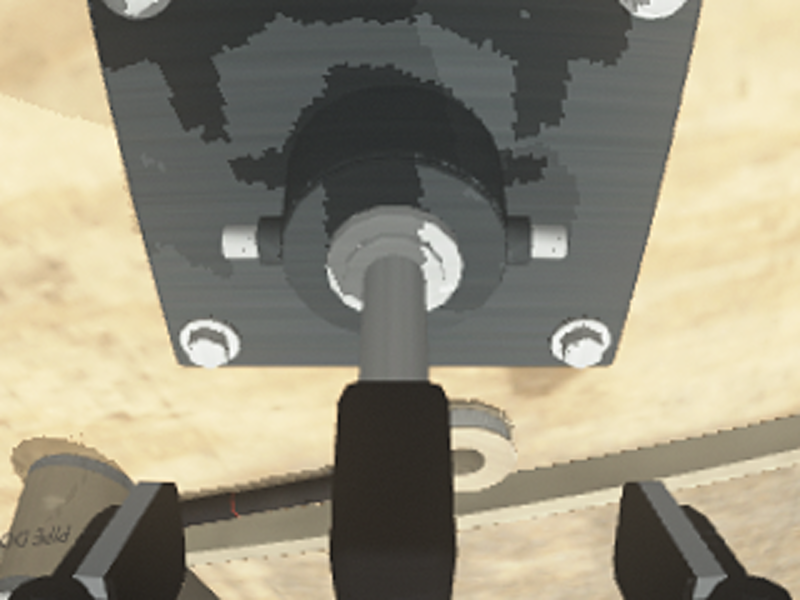

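View pics/s2.png

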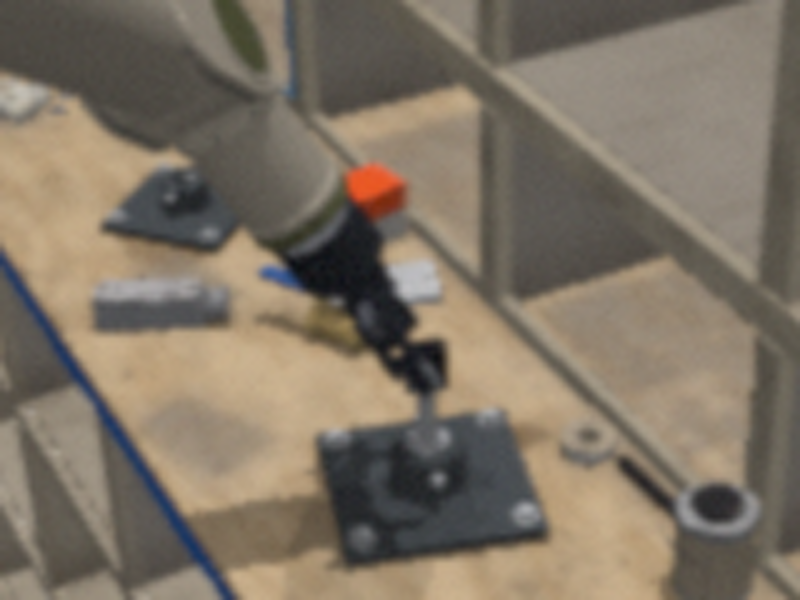

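The block lies centred between the pads and matches prediction within 1-2 mm: bottom edge seen at (338-447,382), predicted (337-450,373). I'll close on it.

>>> {"method": "move_arm", "body": {
  "moves": [
    [0,0,0,0,0,0,4],
    [0,0,0,0,0,0,1.5],
    [0,0,0,0,0,0,1.5],
    [0,0,0,0,0,0,1.5],
    [0,0,0,0,0,0,1.5],
    [0,0,0,0,0,0,1.5]
  ]
}}

```text
clock: 3.55
position: [0.421, 0.1835, 0.2747]
tcp_rot: [-1.257, 0.991, 0.594]
ft_force: [-2.4, -0.7, 4.1]
grip_width: 0.0212
```

```bash
python3 - <<'E'
from h import *
s,p,Rm=tool(); cp,cR=load(); print(s['clock'],p.round(4),cp-p,s['ft_force'],s['torque'],s['grip_width'])
im=cams.camera('wrist'); crop(im,160,60,480,300,2.5,'pics/w3.png')
# ft in housing axes
print([np.dot(s['ft_force'],v).round(2) for v in (HX,HY,UZ)])
E
```

```text
3.55 [0.421  0.1835 0.2747] [-0.00010025 -0.00024991 -0.00038092] [-2.44791466 -0.69468138  4.08361007] [-0.38564553  0.64389488 -0.24255315] 0.021190410207399823
[np.float64(-2.15), np.float64(-1.36), np.float64(4.08)]
```

View pics/w3.png

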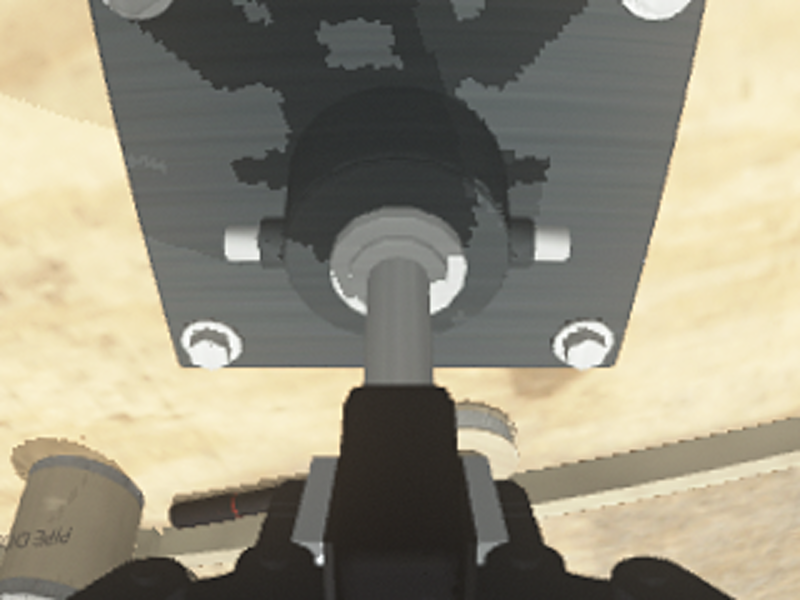

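```bash
cat >> h.py <<'E'
def rpose(np_,nR,phi,h,piv=.018,dy=0,dx=0):
    # phi>0 here = lean to +y (pivot on +y edge); h = lift in m
    P=HC+[0,0,.054]+np.sign(phi)*piv*HY
    Q=R.from_rotvec(np.radians(-phi)*HX).as_matrix()
    return P+h*UZ+Q@(np_-P)+dy*HY+dx*HX, Q@nR
def plan(seq):
    cp,cR=load(); n=np.load('nom.npz')
    for a in seq:
        t=rpose(n['p'],n['R'],*a); sh=(cR.T@(t[0]-cp))*100; rv=np.degrees(R.from_matrix(cR.T@t[1]).as_rotvec())
        print(a,[float(v) for v in np.r_[sh.round(2),rv.round(1)]])
def rep(row=None):
    cp,cR=load()
    if row is not None: cp,cR=advance(cp,cR,row); save(cp,cR)
    s,p,Rm=tool(); n=np.load('nom.npz')
    f=s['ft_force']; t=s['torque']
    # plug axis & virtual collar centre from gripper (rigid grasp)
    rel=R.from_matrix(Rm@n['R'].T); ax=rel.apply(UZ); c=p+rel.apply(HC+[0,0,.054]-n['p'])
    d=c-HC-[0,0,.054]
    print('t %.2f F(x,y,z)='%s['clock'],[round(float(f@v),1) for v in(HX,HY,UZ)],'M',[round(float(t@v),2) for v in(HX,HY,UZ)],'lean %.1f'%np.degrees(np.arcsin(ax@HY)),'collar off mm',[round(float(d@v)*1000,1) for v in(HX,HY,UZ)],'lag mm',((cp-p)*1000).round(1),'w %.1f'%(s['grip_width']*1000))
E
python3 - <<'E'
from h import *
cp,cR=load(); np.savez('nom.npz',p=cp,R=cR)
rep(); plan([(0,.001),(3,.001),(6,.001)])
E
```

```text
t 3.60 F(x,y,z)= [-1.8, -2.1, 5.5] M [-0.54, 0.44, -0.21] lean -0.1 collar off mm [0.0, 0.6, 0.4] lag mm [-0.1 -0.3 -0.4] w 21.5
(0, 0.001) [-0.09, -0.05, 0.0, 0.0, 0.0, 0.0]
(3, 0.001) [-0.14, -0.08, 1.16, -1.5, 2.6, -0.0]
(6, 0.001) [-0.15, -0.08, 2.31, -3.0, 5.2, -0.0]
```

>>> {"method": "move_arm", "body": {
  "moves": [
    [-0.1,-0.05,0,0,0,0,1.5],
    [-0.14,-0.08,1.16,-1.5,2.6,0,1.5],
    [-0.15,-0.08,2.31,-3,5.2,0,1.5],
    [-0.15,-0.08,2.31,-3,5.2,0,1.5]
  ]
}}

```text
clock: 4.1
position: [0.4273, 0.2065, 0.2755]
tcp_rot: [-1.34, 1.057, 0.572]
ft_force: [0.6, 2.8, -7.9]
grip_width: 0.0212
```

```bash
python3 - <<'E'
from h import *
rep([-.15,-.08,2.31,-3,5.2,0]); plan([(6,.002),(6,.003),(9,.001),(12,.001)])
E
```

```text
t 4.10 F(x,y,z)= [-0.2, 2.8, -7.9] M [0.96, 1.22, 0.22] lean 5.9 collar off mm [-0.8, 1.4, 2.3] lag mm [ 0.2 -1.1  0.5] w 21.2
(6, 0.002) [-0.08, -0.05, -0.01, -0.0, -0.0, -0.0]
(6, 0.003) [-0.17, -0.1, -0.02, -0.0, -0.0, -0.0]
(9, 0.001) [-0.05, -0.04, 1.16, -1.5, 2.6, -0.0]
(12, 0.001) [-0.06, -0.04, 2.32, -3.0, 5.2, -0.0]
```

>>> {"method": "move_arm", "body": {
  "moves": [
    [-0.05,-0.04,1.16,-1.5,2.6,0,1.5],
    [-0.06,-0.04,2.32,-3,5.2,0,1.5],
    [-0.06,-0.04,2.32,-3,5.2,0,1.5]
  ]
}}

```text
clock: 4.47
position: [0.434, 0.2283, 0.2744]
tcp_rot: [-1.422, 1.121, 0.546]
ft_force: [-0.9, 0.9, -3.0]
grip_width: 0.0215
```

```bash
python3 - <<'E'
from h import *
rep([-.06,-.04,2.32,-3,5.2,0]); plan([(12,.002),(15,.001),(17,.001),(17,.002)])
E
```

```text
t 4.47 F(x,y,z)= [-1.1, 0.7, -3.0] M [0.73, 1.04, 0.1] lean 11.9 collar off mm [-0.3, 1.6, 4.7] lag mm [ 0.  -0.7 -0. ] w 21.5
(12, 0.002) [-0.08, -0.05, -0.02, -0.0, -0.0, -0.0]
(15, 0.001) [-0.05, -0.03, 1.15, -1.5, 2.6, -0.0]
(17, 0.001) [-0.06, -0.03, 1.92, -2.5, 4.3, -0.0]
(17, 0.002) [-0.14, -0.08, 1.9, -2.5, 4.3, -0.0]
```

>>> {"method": "move_arm", "body": {
  "moves": [
    [-0.1,-0.06,1,-1.3,2.2,0,1.5],
    [-0.14,-0.08,1.9,-2.5,4.3,0,1.5],
    [-0.14,-0.08,1.9,-2.5,4.3,0,1.5]
  ]
}}

```text
clock: 4.85
position: [0.4391, 0.2461, 0.271]
tcp_rot: [-1.489, 1.175, 0.525]
ft_force: [3.4, 2.5, -18.6]
grip_width: 0.0208
```

```bash
python3 - <<'E'
from h import *
rep([-.14,-.08,1.9,-2.5,4.3,0]); plan([(17,.003),(17,.004)])
im=cams.camera('wrist'); crop(im,160,60,480,300,2.5,'pics/w4.png')
E
```

```text
t 4.85 F(x,y,z)= [2.6, 3.3, -18.6] M [2.72, 1.79, 0.58] lean 16.8 collar off mm [-0.8, 1.8, 5.9] lag mm [ 0.3 -0.3  0.9] w 20.8
(17, 0.003) [-0.09, -0.05, -0.03, -0.0, 0.0, -0.0]
(17, 0.004) [-0.17, -0.1, -0.05, -0.0, 0.0, -0.0]
```

View pics/w4.png

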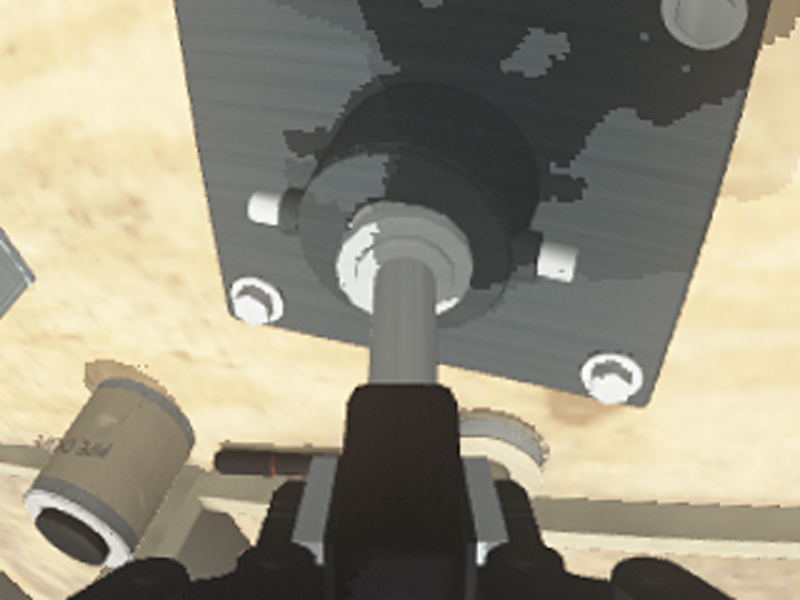

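Leaning +y by 17 deg raised the -y side, and the foot still looks flat. Lift peaked at 18.6 N, which is too high, so I'll ease it and rock back.

```bash
python3 - <<'E'
from h import *
plan([(17,.001),(13,.001),(9,.0015),(5,.002),(1,.003)])
E
```

```text
(17, 0.001) [0.08, 0.05, 0.03, -0.0, 0.0, -0.0]
(13, 0.001) [0.23, 0.14, -1.5, 2.0, -3.4, -0.0]
(9, 0.0015) [0.44, 0.25, -3.03, 4.0, -6.9, -0.0]
(5, 0.002) [0.74, 0.43, -4.54, 6.0, -10.4, -0.0]
(1, 0.003) [1.08, 0.62, -6.03, 8.0, -13.8, -0.0]
```

>>> {"method": "move_arm", "body": {
  "moves": [
    [0.08,0.05,0,0,0,0,1.5],
    [0.23,0.14,-1.5,2,-3.4,0,1.5],
    [0.44,0.25,-3.03,4,-6.9,0,1.5],
    [0.44,0.25,-3.03,4,-6.9,0,1.5]
  ]
}}

```text
clock: 5.4
position: [0.4309, 0.2153, 0.2772]
tcp_rot: [-1.379, 1.089, 0.555]
ft_force: [0.7, -0.0, -6.1]
grip_width: 0.0209
```

```bash
python3 - <<'E'
from h import *
rep([0.44, 0.25, -3.03, 4, -6.9, 0]); plan([(5,.002),(1,.003),(-1,.003)])
E
```

```text
t 5.40 F(x,y,z)= [0.7, 0.2, -6.1] M [0.4, 0.94, 0.01] lean 8.9 collar off mm [0.5, -0.5, 5.5] lag mm [-0.   1.2 -1.2] w 20.9
(5, 0.002) [0.11, 0.07, -1.54, 2.0, -3.5, -0.0]
(1, 0.003) [0.28, 0.16, -3.07, 4.0, -6.9, -0.0]
(-1, 0.003) [0.38, 0.22, -3.83, 5.0, -8.7, -0.0]
```

```bash
python3 - <<'E'
from h import *
plan([(5,.003),(1,.004),(-3,.004)])
E
```

```text
(5, 0.003) [0.03, 0.02, -1.56, 2.0, -3.5, -0.0]
(1, 0.004) [0.19, 0.11, -3.09, 4.0, -6.9, -0.0]
(-3, 0.004) [0.37, 0.21, -4.62, 6.0, -10.4, 0.0]
```

>>> {"method": "move_arm", "body": {
  "moves": [
    [0.03,0.02,-1.56,2,-3.5,0,1.5],
    [0.19,0.11,-3.09,4,-6.9,0,1.5],
    [0.37,0.21,-4.62,6,-10.4,0,1.5],
    [0.37,0.21,-4.62,6,-10.4,0,1.5]
  ]
}}

```text
clock: 5.9
position: [0.4185, 0.1713, 0.2809]
tcp_rot: [-1.215, 0.957, 0.602]
ft_force: [-0.3, -4.0, 6.0]
grip_width: 0.021
```

```bash
python3 - <<'E'
from h import *
rep([0.37, 0.21, -4.62, 6, -10.4, 0]); plan([(-3,.005),(-3,.006),(-6,.004),(-9,.004),(-12,.004)])
E
```

```text
t 5.90 F(x,y,z)= [0.9, -3.9, 6.0] M [-1.15, -0.39, -0.46] lean -3.1 collar off mm [1.6, -0.4, 7.0] lag mm [-0.8  0.8 -1.9] w 21.0
(-3, 0.005) [-0.09, -0.04, 0.01, 0.0, 0.0, 0.0]
(-3, 0.006) [-0.17, -0.09, 0.01, 0.0, 0.0, 0.0]
(-6, 0.004) [-0.06, -0.03, -1.15, 1.5, -2.6, 0.0]
(-9, 0.004) [-0.06, -0.03, -2.31, 3.0, -5.2, 0.0]
(-12, 0.004) [-0.01, -0.0, -3.47, 4.5, -7.8, 0.0]
```

```bash
python3 - <<'E'
from h import *
plan([(-6,.0065),(-10,.007),(-13,.007),(-17,.007)])
E
```

```text
(-6, 0.0065) [-0.27, -0.15, -1.14, 1.5, -2.6, 0.0]
(-10, 0.007) [-0.31, -0.17, -2.68, 3.5, -6.1, 0.0]
(-13, 0.007) [-0.24, -0.13, -3.83, 5.0, -8.7, 0.0]
(-17, 0.007) [-0.07, -0.04, -5.37, 7.0, -12.1, 0.0]
```

>>> {"method": "move_arm", "body": {
  "moves": [
    [-0.27,-0.15,-1.14,1.5,-2.6,0,1.5],
    [-0.31,-0.17,-2.68,3.5,-6.1,0,1.5],
    [-0.31,-0.17,-2.68,3.5,-6.1,0,1.5]
  ]
}}

```text
clock: 6.28
position: [0.4094, 0.1443, 0.2801]
tcp_rot: [-1.119, 0.888, 0.628]
ft_force: [-0.8, -7.6, -5.1]
grip_width: 0.0211
```

```bash
python3 - <<'E'
from h import *
rep([-0.31, -0.17, -2.68, 3.5, -6.1, 0]); plan([(-10,.008),(-13,.007),(-17,.007)])
E
```

```text
t 6.28 F(x,y,z)= [1.4, -7.5, -5.1] M [-2.49, 0.83, -0.86] lean -9.8 collar off mm [-0.4, -3.5, 8.7] lag mm [0.6 2.  1.1] w 21.1
(-10, 0.008) [-0.08, -0.05, 0.02, 0.0, 0.0, 0.0]
(-13, 0.007) [-0.05, -0.03, -1.16, 1.5, -2.6, 0.0]
(-17, 0.007) [-0.05, -0.03, -2.7, 3.5, -6.0, 0.0]
```

```bash
python3 - <<'E'
from h import *
plan([(-13,.0075,.018,-.002),(-17,.0075,.018,-.003)])
E
```

```text
(-13, 0.0075, 0.018, -0.002) [-0.13, -0.08, -1.34, 1.5, -2.6, 0.0]
(-17, 0.0075, 0.018, -0.003) [-0.13, -0.08, -2.99, 3.5, -6.0, 0.0]
```

>>> {"method": "move_arm", "body": {
  "moves": [
    [-0.1,-0.06,-1.34,1.5,-2.6,0,1.5],
    [-0.1,-0.06,-2.99,3.5,-6,0,1.5],
    [-0.1,-0.06,-2.99,3.5,-6,0,1.5]
  ]
}}

```text
clock: 6.65
position: [0.4012, 0.1176, 0.2765]
tcp_rot: [-1.022, 0.809, 0.651]
ft_force: [0.0, 1.1, -7.0]
grip_width: 0.0211
```

```bash
python3 - <<'E'
from h import *
rep([-0.1, -0.06, -2.99, 3.5, -6, 0]); plan([(-17,.008,.018,-.003),(-10,.007),(-5,.007),(0,.007)])
im=cams.camera('wrist'); crop(im,160,60,480,300,2.5,'pics/w5.png')
im=cams.camera('side'); crop(im,230,120,390,240,5,'pics/s5.png')
E
```

```text
t 6.65 F(x,y,z)= [-0.3, 1.0, -7.0] M [-0.42, 1.17, 0.1] lean -16.9 collar off mm [-0.6, -4.6, 11.6] lag mm [0.4 0.3 0.5] w 21.1
(-17, 0.008, 0.018, -0.003) [-0.08, -0.04, 0.02, 0.0, -0.0, 0.0]
(-10, 0.007) [0.41, 0.24, 2.95, -3.5, 6.0, -0.0]
(-5, 0.007) [0.82, 0.48, 4.82, -6.0, 10.4, -0.0]
(0, 0.007) [1.37, 0.79, 6.65, -8.5, 14.7, -0.0]
```

View pics/w5.png

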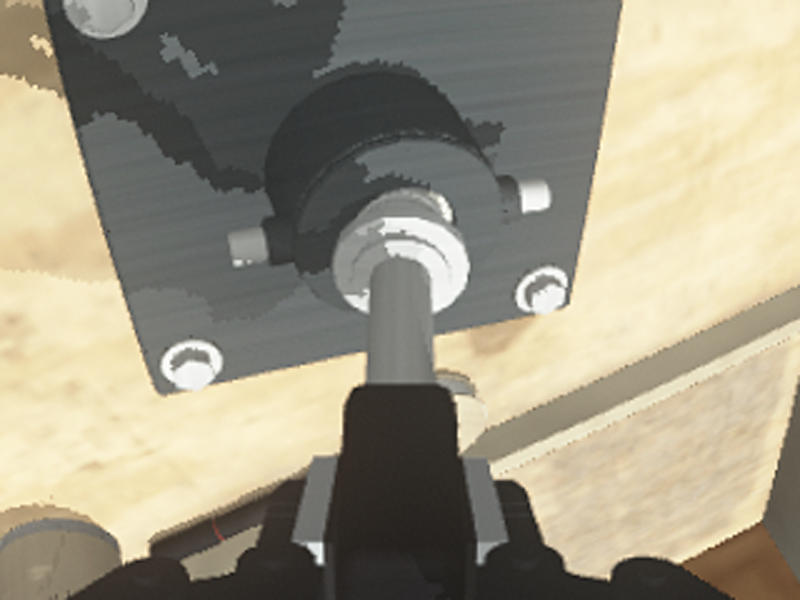

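View pics/s5.png

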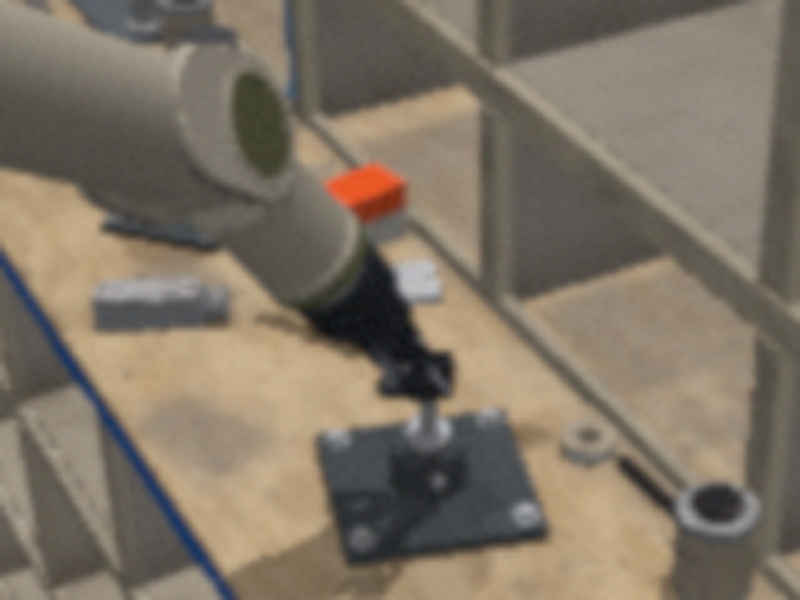

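The plug is well clear of the boss (collar about 9-12 mm up), and the housing is flat and unmoved. I'll rock back towards +y.

```bash
python3 - <<'E'
from h import *
plan([(-12,.008,.018,-.002),(-8,.009,.018,-.001),(-4,.0095),(0,.0105)])
E
```

```text
(-12, 0.008, 0.018, -0.002) [0.16, 0.09, 2.03, -2.5, 4.3, 0.0]
(-8, 0.009, 0.018, -0.001) [0.37, 0.21, 3.67, -4.5, 7.8, -0.0]
(-4, 0.0095) [0.71, 0.41, 5.27, -6.5, 11.2, -0.0]
(0, 0.0105) [1.08, 0.63, 6.75, -8.5, 14.7, -0.0]
```

>>> {"method": "move_arm", "body": {
  "moves": [
    [0.16,0.09,2.03,-2.5,4.3,0,1.5],
    [0.37,0.21,3.67,-4.5,7.8,0,1.5],
    [0.71,0.41,5.27,-6.5,11.2,0,1.5],
    [0.71,0.41,5.27,-6.5,11.2,0,1.5]
  ]
}}

```text
clock: 7.25
position: [0.4172, 0.1698, 0.2851]
tcp_rot: [-1.205, 0.948, 0.608]
ft_force: [-3.7, -5.3, 2.4]
grip_width: 0.0209
```

```bash
python3 - <<'E'
from h import *
rep([0.71, 0.41, 5.27, -6.5, 11.2, 0]); plan([(0,.0105),(4,.0105),(8,.0105),(0,.0125),(4,.0125),(8,.0125)])
E
```

```text
t 7.25 F(x,y,z)= [-2.1, -6.1, 2.4] M [-1.51, 0.92, -0.55] lean -3.9 collar off mm [0.4, 1.1, 11.4] lag mm [-0.6 -1.4 -0.5] w 20.9
(0, 0.0105) [0.07, 0.04, 1.54, -2.0, 3.5, -0.0]
(4, 0.0105) [0.1, 0.06, 3.08, -4.0, 7.0, -0.0]
(8, 0.0105) [0.23, 0.13, 4.62, -6.0, 10.4, -0.0]
(0, 0.0125) [-0.1, -0.06, 1.55, -2.0, 3.5, -0.0]
(4, 0.0125) [-0.07, -0.04, 3.09, -4.0, 7.0, -0.0]
(8, 0.0125) [0.06, 0.03, 4.63, -6.0, 10.4, -0.0]
```

>>> {"method": "move_arm", "body": {
  "moves": [
    [0.02,0.01,1.54,-2,3.5,0,1.5],
    [0.05,0.03,3.08,-4,7,0,1.5],
    [0.18,0.1,4.62,-6,10.4,0,1.5],
    [0.18,0.1,4.62,-6,10.4,0,1.5]
  ]
}}

```text
clock: 7.75
position: [0.43, 0.215, 0.2861]
tcp_rot: [-1.368, 1.075, 0.564]
ft_force: [0.0, -0.6, -5.5]
grip_width: 0.0208
```

```bash
python3 - <<'E'
from h import *
rep([0.18, 0.1, 4.62, -6, 10.4, 0]); plan([(12,.011),(17,.011),(12,.013),(17,.013)])
E
```

```text
t 7.75 F(x,y,z)= [0.2, -0.6, -5.5] M [0.3, 1.04, -0.03] lean 7.9 collar off mm [-0.3, 3.1, 13.9] lag mm [-0.2 -2.2 -0.3] w 20.8
(12, 0.011) [-0.06, -0.03, 1.54, -2.0, 3.5, -0.0]
(17, 0.011) [-0.0, 0.0, 3.47, -4.5, 7.8, -0.0]
(12, 0.013) [-0.23, -0.13, 1.52, -2.0, 3.5, -0.0]
(17, 0.013) [-0.17, -0.1, 3.44, -4.5, 7.8, -0.0]
```

>>> {"method": "move_arm", "body": {
  "moves": [
    [-0.06,-0.03,1.54,-2,3.5,0,1.5],
    [-0.02,-0.01,3.47,-4.5,7.8,0,1.5],
    [-0.02,-0.01,3.47,-4.5,7.8,0,1.5]
  ]
}}

```text
clock: 8.12
position: [0.4396, 0.2477, 0.2814]
tcp_rot: [-1.491, 1.173, 0.524]
ft_force: [0.0, 2.7, -5.6]
grip_width: 0.0215
```

```bash
python3 - <<'E'
from h import *
rep([-0.02, -0.01, 3.47, -4.5, 7.8, 0]); plan([(17,.012),(17,.013),(17,.014),(12,.013),(8,.013),(4,.014),(0,.015)])
im=cams.camera('wrist'); crop(im,160,60,480,300,2.5,'pics/w6.png')
E
```

```text
t 8.12 F(x,y,z)= [-0.7, 2.6, -5.6] M [1.38, 1.1, 0.32] lean 16.8 collar off mm [-0.4, 3.7, 16.4] lag mm [-0.  -1.9 -0.2] w 21.5
(17, 0.012) [-0.07, -0.03, -0.03, -0.0, 0.0, -0.0]
(17, 0.013) [-0.15, -0.08, -0.05, -0.0, 0.0, -0.0]
(17, 0.014) [-0.23, -0.13, -0.08, -0.0, 0.0, -0.0]
(12, 0.013) [0.06, 0.04, -1.97, 2.5, -4.3, 0.0]
(8, 0.013) [0.33, 0.19, -3.48, 4.5, -7.8, 0.0]
(4, 0.014) [0.61, 0.35, -4.99, 6.5, -11.2, 0.0]
(0, 0.015) [0.98, 0.57, -6.48, 8.5, -14.7, 0.0]
```

View pics/w6.png

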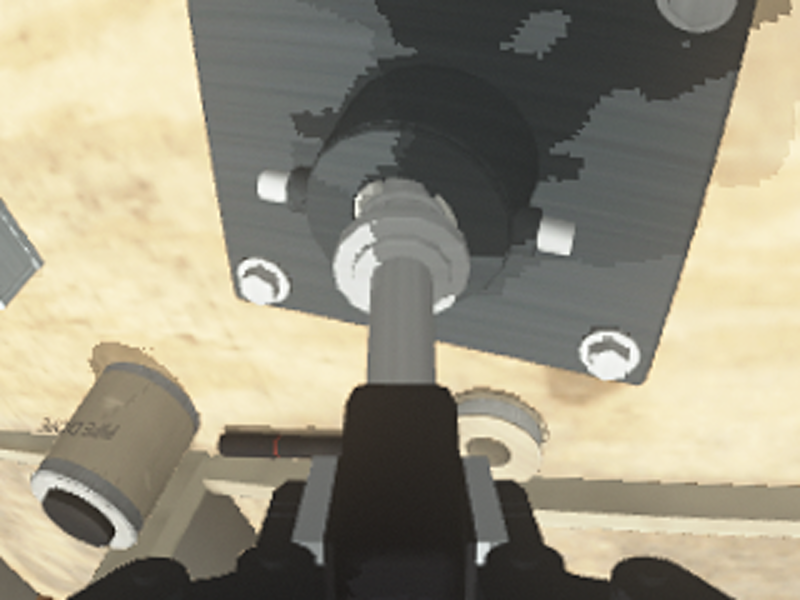

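```bash
python3 - <<'E'
from h import *
plan([(12,.013,.018,-.001),(8,.0135,.018,-.001),(4,.0145,.018,-.001),(0,.0155),(-4,.0155)])
E
```

```text
(12, 0.013, 0.018, -0.001) [0.09, 0.05, -2.06, 2.5, -4.3, 0.0]
(8, 0.0135, 0.018, -0.001) [0.31, 0.18, -3.59, 4.5, -7.8, 0.0]
(4, 0.0145, 0.018, -0.001) [0.59, 0.34, -5.1, 6.5, -11.2, 0.0]
(0, 0.0155) [0.93, 0.54, -6.49, 8.5, -14.7, 0.0]
(-4, 0.0155) [1.26, 0.73, -7.99, 10.5, -18.2, 0.0]
```

>>> {"method": "move_arm", "body": {
  "moves": [
    [0.09,0.05,-2.06,2.5,-4.3,0,1.5],
    [0.31,0.18,-3.59,4.5,-7.8,0,1.5],
    [0.59,0.34,-5.1,6.5,-11.2,0,1.5],
    [0.93,0.54,-6.49,8.5,-14.7,0,1.5],
    [0.93,0.54,-6.49,8.5,-14.7,0,1.5]
  ]
}}

```text
clock: 8.8
position: [0.4206, 0.1813, 0.2903]
tcp_rot: [-1.254, 0.992, 0.592]
ft_force: [-0.5, -0.3, -4.9]
grip_width: 0.021
```

```bash
python3 - <<'E'
from h import *
rep([0.93, 0.54, -6.49, 8.5, -14.7, 0]); plan([(-4,.0155),(-8,.0155),(-12,.0155),(-17,.0155)])
E
```

```text
t 8.80 F(x,y,z)= [-0.4, -0.4, -4.9] M [0.01, 1.04, -0.01] lean -0.1 collar off mm [0.2, -1.6, 15.9] lag mm [ 0.3  1.9 -0.4] w 21.0
(-4, 0.0155) [-0.06, -0.03, -1.54, 2.0, -3.5, 0.0]
(-8, 0.0155) [-0.03, -0.02, -3.09, 4.0, -6.9, 0.0]
(-12, 0.0155) [0.1, 0.05, -4.62, 6.0, -10.4, 0.0]
(-17, 0.0155) [0.38, 0.22, -6.52, 8.5, -14.7, 0.0]
```

>>> {"method": "move_arm", "body": {
  "moves": [
    [-0.1,-0.06,-1.54,2,-3.5,0,1.5],
    [-0.1,-0.06,-3.09,4,-6.9,0,1.5],
    [0.05,0.02,-4.62,6,-10.4,0,1.5],
    [0.05,0.02,-4.62,6,-10.4,0,1.5]
  ]
}}

```text
clock: 9.3
position: [0.4074, 0.1373, 0.2887]
tcp_rot: [-1.09, 0.864, 0.634]
ft_force: [-0.5, -4.7, -6.6]
grip_width: 0.0212
```

```bash
python3 - <<'E'
from h import *
rep([0.05, 0.02, -4.62, 6, -10.4, 0]); plan([(-17,.0155),(-17,.017)])
E
```

```text
t 9.30 F(x,y,z)= [0.9, -4.7, -6.6] M [-2.02, 1.04, -0.55] lean -11.9 collar off mm [-0.2, -2.5, 19.0] lag mm [0.5 1.6 0.6] w 21.2
(-17, 0.0155) [-0.02, -0.0, -1.94, 2.5, -4.3, 0.0]
(-17, 0.017) [-0.14, -0.08, -1.91, 2.5, -4.3, 0.0]
```

>>> {"method": "move_arm", "body": {
  "moves": [
    [-0.05,-0.02,-1,1.3,-2.2,0,1.5],
    [-0.1,-0.05,-2.05,2.5,-4.3,0,1.5],
    [-0.1,-0.05,-2.05,2.5,-4.3,0,1.5]
  ]
}}

```text
clock: 9.68
position: [0.4017, 0.1183, 0.2853]
tcp_rot: [-1.022, 0.811, 0.65]
ft_force: [-1.2, -7.0, -5.5]
grip_width: 0.0209
```

```bash
python3 - <<'E'
from h import *
rep([-0.1, -0.05, -2.05, 2.5, -4.3, 0]); plan([(-12,.0175),(-8,.019),(-4,.0205),(0,.0215),(0,.0235)])
im=cams.camera('wrist'); crop(im,160,60,480,300,2.5,'pics/w7.png')
E
```

```text
t 9.68 F(x,y,z)= [0.8, -7.1, -5.5] M [-2.63, 0.99, -0.8] lean -16.8 collar off mm [-0.3, -4.2, 20.2] lag mm [0.4 1.2 0.9] w 20.9
(-12, 0.0175) [0.13, 0.08, 2.07, -2.5, 4.3, 0.0]
(-8, 0.019) [0.28, 0.16, 3.63, -4.5, 7.8, 0.0]
(-4, 0.0205) [0.51, 0.3, 5.16, -6.5, 11.2, 0.0]
(0, 0.0215) [0.88, 0.51, 6.64, -8.5, 14.7, 0.0]
(0, 0.0235) [0.71, 0.41, 6.7, -8.5, 14.7, 0.0]
```

View pics/w7.png

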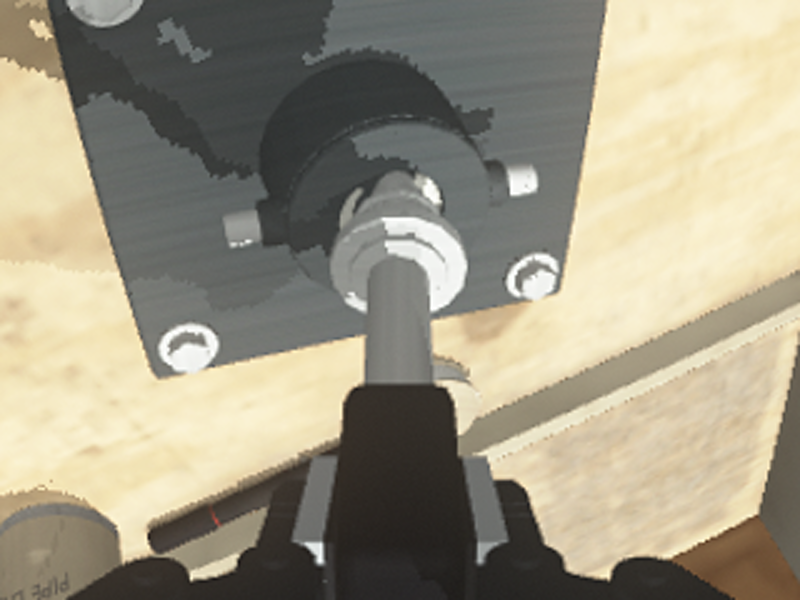

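>>> {"method": "move_arm", "body": {
  "moves": [
    [0.13,0.08,2.07,-2.5,4.3,0,1.5],
    [0.28,0.16,3.63,-4.5,7.8,0,1.5],
    [0.51,0.3,5.16,-6.5,11.2,0,1.5],
    [0.88,0.51,6.64,-8.5,14.7,0,1.5],
    [0.88,0.51,6.64,-8.5,14.7,0,1.5]
  ]
}}

```text
clock: 10.35
position: [0.4212, 0.185, 0.2961]
tcp_rot: [-1.259, 0.99, 0.595]
ft_force: [0.1, -1.1, -5.0]
grip_width: 0.0214
```

```bash
python3 - <<'E'
from h import *
rep([0.88, 0.51, 6.64, -8.5, 14.7, 0]); plan([(0,.0235),(4,.021),(8,.021),(12,.021),(17,.021)])
E
```

```text
t 10.35 F(x,y,z)= [0.4, -1.1, -5.0] M [-0.14, 1.01, -0.08] lean -0.0 collar off mm [-0.2, 2.0, 21.8] lag mm [-0.3 -1.8 -0.3] w 21.4
(0, 0.0235) [-0.17, -0.1, -0.0, 0.0, 0.0, 0.0]
(4, 0.021) [-0.02, -0.01, 1.54, -2.0, 3.5, -0.0]
(8, 0.021) [0.01, 0.01, 3.08, -4.0, 6.9, -0.0]
(12, 0.021) [0.13, 0.08, 4.62, -6.0, 10.4, -0.0]
(17, 0.021) [0.42, 0.24, 6.52, -8.5, 14.7, -0.0]
```

Risen about 22 mm, and only the plug's weight is felt. I'll test with a gentle straight lift of 4 mm.

>>> {"method": "move_arm", "body": {
  "moves": [
    [-0.17,-0.1,0,0,0,0,1.5],
    [-0.35,-0.2,0,0,0,0,1.5],
    [-0.35,-0.2,0,0,0,0,1.5]
  ]
}}

```text
clock: 10.72
position: [0.421, 0.1833, 0.3006]
tcp_rot: [-1.256, 0.99, 0.593]
ft_force: [0.9, -0.8, -4.1]
grip_width: 0.0212
```

```bash
python3 - <<'E'
from h import *
rep([-.35,-.2,0,0,0,0]);  plan([(0,.03),(0,.035),(0,.06)])
E
```

```text
t 10.72 F(x,y,z)= [1.1, -0.5, -4.1] M [0.01, 1.04, 0.03] lean -0.2 collar off mm [0.1, 0.6, 26.2] lag mm [-0.1  0.  -0.7] w 21.2
(0, 0.03) [-0.39, -0.22, -0.0, 0.0, 0.0, 0.0]
(0, 0.035) [-0.82, -0.47, -0.0, 0.0, 0.0, 0.0]
(0, 0.06) [-2.98, -1.73, -0.0, 0.0, 0.0, 0.0]
```

It's free: 4.1 N, weight only. Lifting straight out.

>>> {"method": "move_arm", "body": {
  "moves": [
    [-0.8,-0.5,0,0,0,0,1.5],
    [-1.8,-1.05,0,0,0,0,1.5],
    [-3.4,-2,0,0,0,0,1.5],
    [-5.2,-3,0,0,0,0,1.5],
    [-6.9,-4,0,0,0,0,1.5],
    [-6.9,-4,0,0,0,0,1.5]
  ]
}}

```text
clock: 11.48
position: [0.4214, 0.1836, 0.3819]
tcp_rot: [-1.255, 0.987, 0.593]
ft_force: [0.5, 0.5, -5.1]
grip_width: 0.0208
```

```bash
python3 - <<'E'
from h import *
rep([-6.9,-4,0,0,0,0]); s=arm.read_state(); print(s['qpos'].round(3).tolist())
im=cams.camera('wrist'); crop(im,0,0,640,400,1.25,'pics/w8.png')
im=cams.camera('side'); crop(im,230,120,430,270,4,'pics/s8.png')
im=cams.camera('top'); crop(im,270,140,450,275,4,'pics/t8.png')
E
```

```text
t 11.47 F(x,y,z)= [0.4, 0.6, -5.1] M [-0.02, 1.03, 0.01] lean -0.3 collar off mm [0.7, 1.5, 107.7] lag mm [-0.3 -0.4 -2.3] w 20.8
[-0.798, -0.151, 0.124, 2.08, 0.546, 0.96, 0.347]
```

View pics/w8.png

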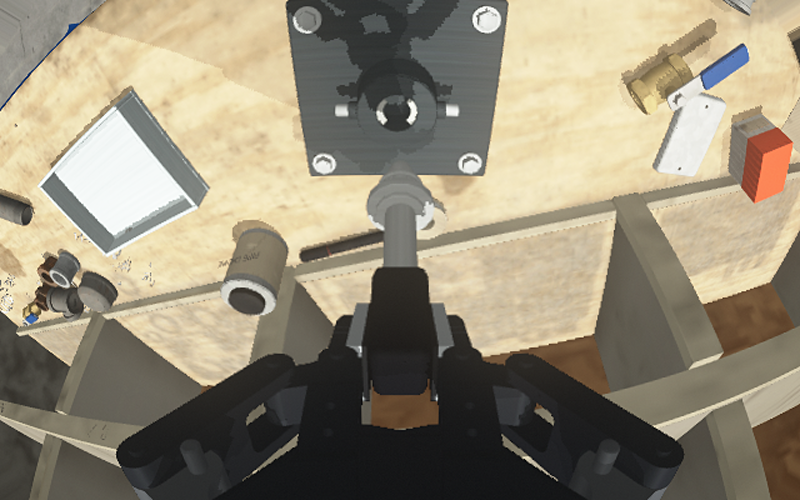

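View pics/s8.png

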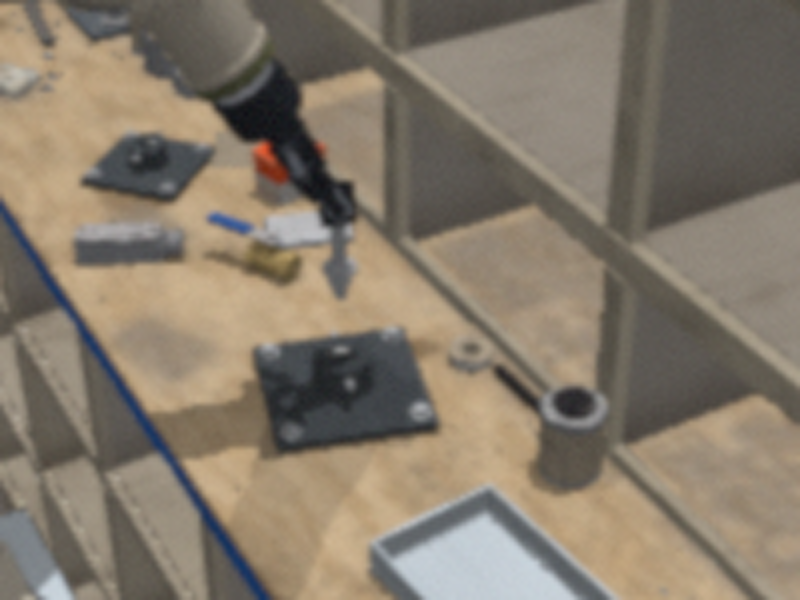

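View pics/t8.png

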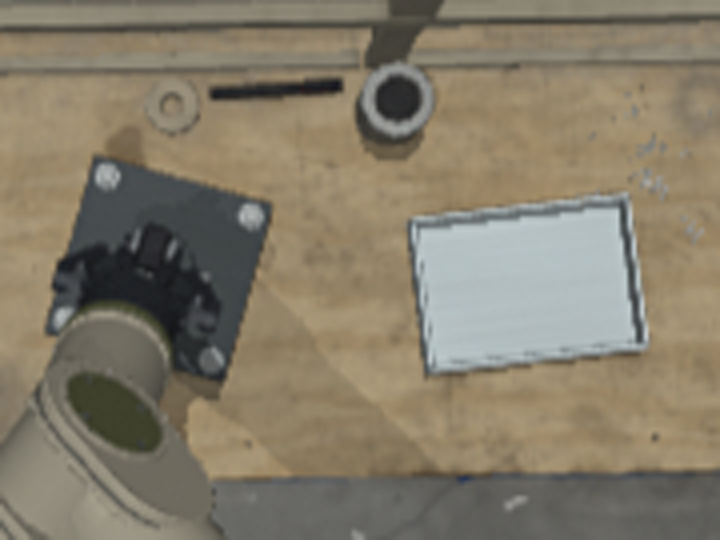

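```bash
cat > fit2.py <<'E'
from kin import *
from data import D as D0
D=[D0[0],([-0.8549,-0.116,0.1806,2.1331,0.4764,0.9172,0.3552],[0.4079,0.1876,0.3373],[-1.2173,1.05,0.6623]),
([-0.8346,-0.0171,0.1704,2.2066,0.6526,0.7386,0.174],[0.421,0.184,0.2756],[-1.2561,0.9901,0.5939])]
def fk2(q,v):
    d0,a1,b1,L1,a2,b2,L2,a3,b3,L3,a4=v[:11]
    z=lambda t:R.from_euler('z',-t); y=lambda t:R.from_euler('y',t)
    r=z(q[0]); p=np.array([0,0,d0])+r.apply([a1,b1,0])
    r=r*y(q[1])*z(q[2]); p=p+r.apply([a2,b2,L1])
    r=r*y(q[3])*z(q[4]); p=p+r.apply([a3,b3,L2])
    r=r*y(q[5]); p=p+r.apply([a4,0,0]); r=r*z(q[6])*R.from_euler('z',np.pi/2); p=p+r.apply([0,0,L3])
    m=r.as_matrix(); return p,np.c_[m[:,2],m[:,0],m[:,1]]
V0=np.array([.32,0,0,.45,0,0,.45,0,0,.2,0])
def dofit(D,V0=V0,w=10):
    f=lambda v: np.r_[np.concatenate([fk2(q,v)[0]-p for q,p,r in D])*1000,(v-V0)*w]
    r=least_squares(f,V0); return r.x, f(r.x)[:3*len(D)]
E
python3 - <<'E'
from fit2 import *
from workcell import arm
s=arm.read_state(); D.append((s['qpos'],s['position'],s['tcp_rot']))
np.savez('cur.npz',q=s['qpos'],p=s['position'],r=s['tcp_rot'])
for q,p,r in D:
    m=fk2(q,V0)[1]; print(np.degrees((R.from_matrix(m.T@R.from_rotvec(r).as_matrix())).magnitude()))
for w in(1,5,20):
    x,e=dofit(D,w=w); print(x.round(4),np.abs(e).max())
E
```

```text
5.968878776525587e-07
0.005782790756272875
0.004035671197437691
1.5251416167355865e-14
[ 2.582e-01  1.000e-04 -2.160e-02  4.486e-01  2.000e-04 -2.410e-02
  4.895e-01 -3.000e-04  1.000e-04  1.699e-01 -1.000e-04] 0.01779564301951364
[ 2.583e-01  1.000e-04 -2.110e-02  4.485e-01  3.000e-04 -2.480e-02
  4.893e-01 -4.000e-04  3.000e-04  1.702e-01 -2.000e-04] 0.024333001713838787
[ 2.596e-01  4.000e-04 -1.760e-02  4.478e-01  5.000e-04 -2.950e-02
  4.877e-01 -1.600e-03  1.500e-03  1.722e-01 -1.100e-03] 0.14376191276571637
```

```bash
cat > ik.py <<'E'
from fit2 import *
from h import HC,HX,HY,UZ,toolR
import h
c=np.load('cur.npz'); D.append((c['q'],c['p'],c['r'])); V,_=dofit(D,w=2)
def ik(p,Rm,q0s,lim=True):
    best=None
    for q0 in q0s:
        f=lambda q:np.r_[(fk2(q,V)[0]-p)*10,(fk2(q,V)[1]-Rm).ravel()*3,(q-q0)*1e-3]
        r=least_squares(f,np.clip(q0,LO+.03,HI-.03),bounds=(LO+.02,HI-.02))
        P,M=fk2(r.x,V); e=np.linalg.norm(P-p)*1000+np.degrees(R.from_matrix(M.T@Rm).magnitude())
        if best is None or e+.3*np.abs(r.x-c['q']).max()<best[0]+.3*np.abs(best[1]-c['q']).max(): best=(e,r.x)
    return best
n=np.load('nom.npz'); 
# plug frame at grasp: origin collar underside HC+.054, axes HX,HY,UZ -> tool pose in plug frame
PF=np.c_[HX,HY,UZ]; tp=PF.T@(n['p']-HC-[0,0,.054]); tR=PF.T@n['R']
TC=np.array([.475,-.172,0]); 
def layplug(sgn,tilt,zc=.023,ty=5.5,shift=0,ex=0):
    t=np.radians(ty); TY=np.array([-np.sin(t),np.cos(t),0]); 
    a=sgn*TY; td=np.radians(tilt); az=a*np.cos(td)+UZ*np.sin(td) # plug z, tilted grip up
    xx=a*np.sin(td)-UZ*np.cos(td) # plug x down
    yy=np.cross(az,xx); F=np.c_[xx,yy,az]
    o=TC+a*(-.0335+shift)+[0,0,zc]
    return o,F
def toolof(o,F): return o+F@tp, F@tR
E
python3 - <<'E'
from ik import *
rng=np.random.default_rng(0); q0s=[c['q']]+[LO+(HI-LO)*rng.random(7) for _ in range(25)]
for sgn in(1,-1):
  for tilt,zc in((0,.023),(0,.08),(20,.05),(40,.08)):
    o,F=layplug(sgn,tilt,zc); P,M=toolof(o,F); b=ik(P,M,q0s); print(sgn,tilt,zc,P.round(3),M[:,0].round(2),round(b[0],2),b[1].round(2))
E
```

```text
1 0 0.023 [0.457 0.014 0.103] [ 0.08 -0.86 -0.5 ] 0.0 [ 0.48  0.98 -1.06  2.04  1.54  1.9   1.9 ]
1 0 0.08 [0.457 0.014 0.16 ] [ 0.08 -0.86 -0.5 ] 0.0 [ 0.53  0.87 -1.13  2.05  1.46  1.9   1.98]
1 20 0.05 [ 0.461 -0.027  0.201] [ 0.06 -0.64 -0.77] 0.0 [ 0.9   0.91 -1.45  2.07  1.42  1.76  2.18]
1 40 0.08 [ 0.467 -0.089  0.283] [ 0.03 -0.34 -0.94] 15.11 [ 1.17  0.56 -1.45  1.98  0.95  1.34  2.58]
-1 0 0.023 [ 0.493 -0.358  0.103] [-0.08  0.86 -0.5 ] 0.0 [ 0.58  0.94  0.21  1.41 -0.76  1.74  1.14]
-1 0 0.08 [ 0.493 -0.358  0.16 ] [-0.08  0.86 -0.5 ] 0.0 [ 0.53  0.86  0.28  1.43 -0.79  1.82  1.12]
-1 20 0.05 [ 0.489 -0.317  0.201] [-0.06  0.64 -0.77] 0.0 [ 0.31  0.67  0.45  1.61 -0.71  1.55  1.09]
-1 40 0.08 [ 0.483 -0.255  0.283] [-0.03  0.34 -0.94] 0.0 [ 0.17  0.36  0.39  1.76 -0.43  1.3   0.81]
```

```bash
cat > path.py <<'E'
from ik import *
from scipy.spatial.transform import Slerp
from h import load
def keyrows(keys,N,cp=None,cR=None,show=True):
    """keys: list of (gripptpos, plugF); returns rows from commanded pose"""
    if cp is None: cp,cR=load()
    gt=tp-np.array([0,0,.082]) # tool origin relative to grip pt in plug frame
    gp0=cp-cR@tR.T@gt; F0=cR@tR.T
    P=[gp0]+[k[0] for k in keys]; Fs=[F0]+[k[1] for k in keys]
    sl=Slerp(range(len(P)),R.from_matrix(Fs)); out=[]
    q=c['q'].copy() if not hasattr(keyrows,'q') else keyrows.q
    for s in np.linspace(0,len(keys),N+1)[1:]:
        i=min(int(s),len(P)-2); u=s-i; g=P[i]*(1-u)+P[i+1]*u; F=sl(s).as_matrix()
        p=g+F@gt; M=F@tR; e,qn=ik(p,M,[q]); 
        sh=(cR.T@(p-cp))*100; rv=np.degrees(R.from_matrix(cR.T@M).as_rotvec())
        tip=g-F[:,2]*.115
        print(np.round(np.r_[sh,rv],1).tolist(),'| err %.2f'%e,'dq',np.abs(qn-q).max().round(2),qn.round(2),'tipz %.3f'%tip[2],'tcp',p.round(2))
        q=qn
    keyrows.q=q
E
python3 - <<'E'
from path import *
o,F=layplug(-1,10,.10,shift=-.004); g1=o+F[:,2]*.082
o2,F2=layplug(-1,45,.2,shift=-.004)
gm=np.array([.47,-.05,.25])
keyrows([(gm,F2),(g1,F)],20)
E
```

```text
[0.1, -1.4, -1.9, 6.9, 0.9, 3.9] | err 0.00 dq 0.09 [-0.77 -0.15  0.17  2.06  0.46  0.99  0.35] tipz 0.128 tcp [0.43 0.16 0.39]
[0.3, -2.9, -3.9, 13.8, 1.8, 7.9] | err 0.00 dq 0.08 [-0.75 -0.15  0.21  2.04  0.38  1.03  0.35] tipz 0.130 tcp [0.44 0.14 0.39]
[0.6, -4.3, -6.1, 20.7, 2.7, 11.8] | err 0.00 dq 0.08 [-0.72 -0.15  0.26  2.01  0.29  1.06  0.35] tipz 0.132 tcp [0.44 0.11 0.4 ]
[1.0, -5.7, -8.4, 27.6, 3.6, 15.8] | err 0.00 dq 0.08 [-0.68 -0.14  0.32  1.99  0.21  1.1   0.35] tipz 0.136 tcp [0.45 0.09 0.4 ]
[1.4, -7.1, -10.9, 34.5, 4.6, 19.7] | err 0.00 dq 0.08 [-0.65 -0.13  0.37  1.96  0.13  1.14  0.36] tipz 0.140 tcp [0.46 0.06 0.4 ]
[1.9, -8.4, -13.5, 41.4, 5.5, 23.7] | err 0.00 dq 0.08 [-0.61 -0.11  0.42  1.94  0.05  1.18  0.36] tipz 0.145 tcp [0.46 0.03 0.41]
[2.4, -9.5, -16.1, 48.3, 6.4, 27.6] | err 0.00 dq 0.08 [-0.58 -0.08  0.48  1.91 -0.03  1.22  0.36] tipz 0.150 tcp [0.47 0.   0.41]
[3.0, -10.6, -18.9, 55.2, 7.3, 31.6] | err 0.00 dq 0.08 [-0.53 -0.05  0.54  1.88 -0.11  1.27  0.36] tipz 0.156 tcp [ 0.47 -0.03  0.41]
[3.6, -11.6, -21.8, 62.1, 8.2, 35.5] | err 0.00 dq 0.08
[... 879 characters left out ...]
 -0.22  0.32]
[16.1, -11.7, -39.0, 71.4, -3.7, 57.7] | err 0.00 dq 0.08 [-0.    0.46  0.67  1.72 -0.71  1.58  0.97] tipz 0.122 tcp [ 0.48 -0.24  0.3 ]
[18.2, -11.4, -41.3, 71.7, -5.9, 60.8] | err 0.00 dq 0.08 [ 0.07  0.53  0.65  1.68 -0.75  1.64  1.03] tipz 0.115 tcp [ 0.49 -0.27  0.28]
[20.4, -11.1, -43.5, 71.9, -8.2, 63.8] | err 0.00 dq 0.08 [ 0.15  0.61  0.63  1.63 -0.79  1.69  1.08] tipz 0.108 tcp [ 0.49 -0.29  0.26]
[22.6, -10.8, -45.7, 72.0, -10.4, 66.8] | err 0.00 dq 0.08 [ 0.21  0.69  0.61  1.58 -0.82  1.74  1.12] tipz 0.101 tcp [ 0.49 -0.31  0.24]
[24.8, -10.5, -47.9, 72.1, -12.7, 69.8] | err 0.00 dq 0.08 [ 0.28  0.76  0.58  1.52 -0.84  1.79  1.16] tipz 0.094 tcp [ 0.49 -0.34  0.22]
```

>>> {"method": "move_arm", "body": {
  "moves": [
    [0.1,-1.4,-1.9,6.9,0.9,3.9,1.5],
    [0.3,-2.9,-3.9,13.8,1.8,7.9,1.5],
    [0.6,-4.3,-6.1,20.7,2.7,11.8,1.5],
    [1,-5.7,-8.4,27.6,3.6,15.8,1.5],
    [1.4,-7.1,-10.9,34.5,4.6,19.7,1.5],
    [1.9,-8.4,-13.5,41.4,5.5,23.7,1.5],
    [2.4,-9.5,-16.1,48.3,6.4,27.6,1.5],
    [3,-10.6,-18.9,55.2,7.3,31.6,1.5]
  ]
}}

```text
clock: 12.62
position: [0.4697, -0.0292, 0.4059]
tcp_rot: [-0.154, 1.498, 0.354]
ft_force: [-0.3, 0.1, -6.1]
grip_width: 0.021
```

```bash
python3 - <<'E'
from path import *
h.rep([3, -10.6, -18.9, 55.2, 7.3, 31.6]); s=arm=h.arm.read_state(); print(s['qpos'].round(2))
keyrows.q=s['qpos']
o,F=layplug(-1,10,.10,shift=-.004); g1=o+F[:,2]*.082
o2,F2=layplug(-1,45,.2,shift=-.004); gm=np.array([.47,-.05,.25])
keyrows([(gm,F2)],2)
E
```

```text
t 12.62 F(x,y,z)= [-0.3, 0.1, -6.1] M [-0.53, -0.15, 0.01] lean -31.6 collar off mm [1.9, -125.0, 127.9] lag mm [0.  0.8 0.7] w 21.0
[-0.54 -0.05  0.54  1.89 -0.11  1.27  0.36]
[-0.3, -3.0, -0.7, 6.9, 0.9, 3.9] | err 0.00 dq 0.08 [-0.49 -0.01  0.59  1.86 -0.19  1.32  0.37] tipz 0.162 tcp [ 0.47 -0.06  0.41]
[-0.6, -6.0, -1.6, 13.8, 1.8, 7.9] | err 0.00 dq 0.08 [-0.44  0.03  0.64  1.83 -0.28  1.37  0.37] tipz 0.169 tcp [ 0.47 -0.09  0.4 ]
```

```bash
python3 - <<'E'
from path import *
keyrows.q=h.arm.read_state()['qpos']
o,F=layplug(-1,10,.10,shift=-.004); g1=o+F[:,2]*.082
keyrows([(g1,F)],12)
E
```

```text
[0.9, -2.8, -0.7, 1.2, -0.2, 3.6] | err 0.00 dq 0.1 [-0.5  -0.01  0.59  1.88 -0.2   1.27  0.46] tipz 0.149 tcp [ 0.47 -0.06  0.39]
[1.9, -5.5, -1.4, 2.3, -0.4, 7.1] | err 0.00 dq 0.1 [-0.45  0.04  0.63  1.88 -0.28  1.29  0.57] tipz 0.143 tcp [ 0.48 -0.08  0.38]
[2.9, -8.2, -2.1, 3.5, -0.6, 10.7] | err 0.00 dq 0.1 [-0.39  0.1   0.66  1.86 -0.37  1.32  0.67] tipz 0.137 tcp [ 0.48 -0.11  0.37]
[4.0, -11.0, -2.8, 4.7, -0.8, 14.2] | err 0.00 dq 0.1 [-0.32  0.17  0.68  1.85 -0.46  1.36  0.77] tipz 0.132 tcp [ 0.48 -0.13  0.35]
[5.1, -13.7, -3.6, 5.8, -1.0, 17.8] | err 0.00 dq 0.09 [-0.24  0.24  0.69  1.82 -0.54  1.4   0.86] tipz 0.126 tcp [ 0.48 -0.16  0.34]
[6.3, -16.4, -4.3, 7.0, -1.2, 21.4] | err 0.00 dq 0.08 [-0.16  0.32  0.69  1.79 -0.6   1.45  0.93] tipz 0.121 tcp [ 0.48 -0.19  0.32]
[7.6, -19.0, -5.1, 8.2, -1.4, 24.9] | err 0.00 dq 0.08 [-0.09  0.4   0.68  1.76 -0.66  1.51  1.  ] tipz 0.116 tcp [ 0.49 -0.21  0.31]
[8.9, -21.6, -5.9, 9.3, -1.7, 28.5] | err 0.00 dq 0.08 [-0.01  0.47  0.67  1.72 -0.71  1.57  1.05] tipz 0.112 tcp [ 0.49 -0.24  0.29]
[10.3, -24.2, -6.8, 10.5, -1.9, 32.0] | err 0.00 dq 0.08 [ 0.06  0.55  0.66  1.68 -0.76  1.63  1.09] tipz 0.107 tcp [ 0.49 -0.26  0.27]
[11.7, -26.8, -7.6, 11.7, -2.1, 35.6] | err 0.00 dq 0.07 [ 0.14  0.62  0.64  1.63 -0.79  1.68  1.13] tipz 0.103 tcp [ 0.49 -0.29  0.25]
[13.2, -29.3, -8.4, 12.8, -2.3, 39.2] | err 0.00 dq 0.07 [ 0.2   0.69  0.62  1.58 -0.82  1.74  1.15] tipz 0.098 tcp [ 0.49 -0.31  0.24]
[14.7, -31.8, -9.3, 14.0, -2.5, 42.7] | err 0.00 dq 0.07 [ 0.27  0.77  0.6   1.52 -0.85  1.8   1.16] tipz 0.094 tcp [ 0.49 -0.34  0.22]
```

>>> {"method": "move_arm", "body": {
  "moves": [
    [0.9,-2.8,-0.7,1.2,-0.2,3.6,1.5],
    [2.9,-8.2,-2.1,3.5,-0.6,10.7,1.5],
    [5.1,-13.7,-3.6,5.8,-1,17.8,1.5],
    [7.6,-19,-5.1,8.2,-1.4,24.9,1.5],
    [10.3,-24.2,-6.8,10.5,-1.9,32,1.5],
    [13.2,-29.3,-8.4,12.8,-2.3,39.2,1.5],
    [14.7,-31.8,-9.3,14,-2.5,42.7,1.5],
    [14.7,-31.8,-9.3,14,-2.5,42.7,1.5]
  ]
}}

```text
clock: 13.62
position: [0.4895, -0.3388, 0.2136]
tcp_rot: [0.62, 1.505, 0.751]
ft_force: [-0.3, 0.8, -4.7]
grip_width: 0.021
```

```bash
python3 - <<'E'
from path import *
from h import *
rep([14.7, -31.8, -9.3, 14, -2.5, 42.7]); s,p,M=tool(); print(s['qpos'].round(2))
np.savez('hov.npz',p=p,R=M)
im=cams.camera('wrist'); cv2.imwrite('pics/w9.png',im[:,:,::-1])
im=cams.camera('side'); crop(im,260,160,460,310,4,'pics/s9.png')
im=cams.camera('top'); crop(im,300,140,480,275,4,'pics/t9.png')
o,F=layplug(-1,10,.10,shift=-.004); print('pred tip',topix('top',o-F[:,2]*.033),topix('top',o+F[:,2]*.003), topix('side',o-F[:,2]*.033))
E
```

```text
t 13.62 F(x,y,z)= [-0.5, 0.7, -4.7] M [-1.74, -0.73, -0.05] lean -66.1 collar off mm [57.7, -292.8, 42.4] lag mm [1.4 1.8 4.1] w 21.0
[ 0.22  0.8   0.68  1.53 -0.89  1.83  1.19]
pred tip [[384.50919066 212.07672143]] [[394.89503629 210.81298923]] [[340.57065234 240.1622323 ]]
```

View pics/w9.png

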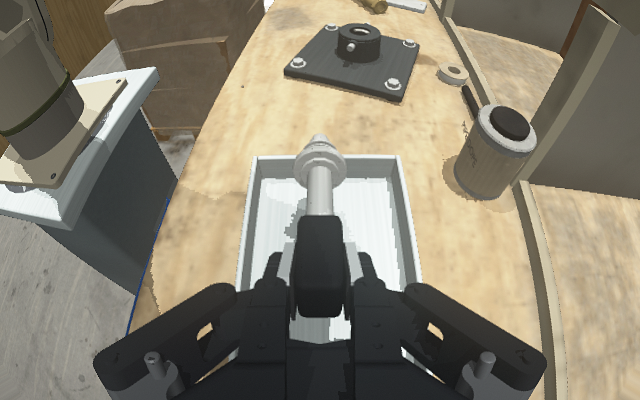

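View pics/s9.png

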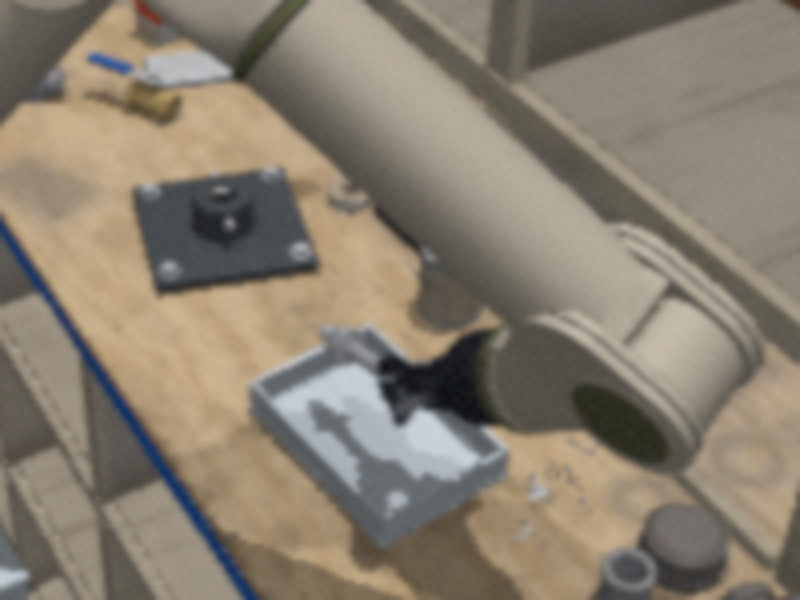

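View pics/t9.png

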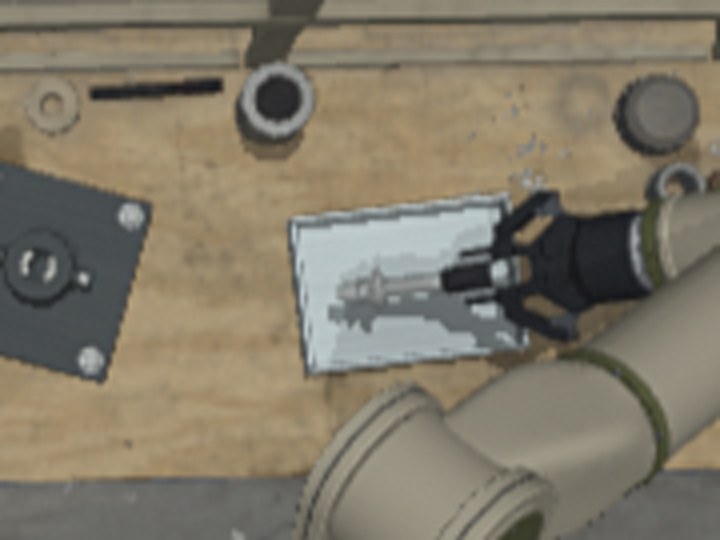

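```bash
python3 - <<'E'
from path import *
from h import *
d=np.load('hov.npz'); W=wplane([[252,156],[400,155],[421,285],[237,285]],d['p'],d['R'],.036); print(W.round(4), np.linalg.norm(W[0]-W[1]))
m=(W[0]+W[1])/2; t=np.radians(5.5); TY=np.array([-np.sin(t),np.cos(t),0]); print(m-TY*.1)
dd=W[1]-W[0]; print(np.degrees(np.arctan2(dd[1],dd[0])), np.degrees(np.arctan2(*(W[0]-W[3])[[0,1]])),np.degrees(np.arctan2(*(W[1]-W[2])[[0,1]])))
s,p,M=tool(); cp,cR=load(); print((cp-p)*1000)
keyrows.q=s['qpos']
for zc in (.06,.04,.027):
    o,F=layplug(-1,10,zc,shift=-.004); keyrows([(o+F[:,2]*.082,F)],1 if zc<.06 else 3)
E
```

```text
[[ 0.3993 -0.0815  0.036 ]
 [ 0.5389 -0.0676  0.036 ]
 [ 0.5492 -0.1944  0.036 ]
 [ 0.4138 -0.2058  0.036 ]] 0.14028097503456932
[ 0.47868338 -0.17407022  0.036     ]
5.669419215801603 -6.665739579752489 -4.632067804380339
[-0.57746947 -1.07714676  0.26476272]
[0.9, -1.0, -0.0, 0.0, 0.0, 0.0] | err 0.00 dq 0.02 [ 0.22  0.81  0.67  1.53 -0.9   1.81  1.21] tipz 0.081 tcp [ 0.49 -0.34  0.2 ]
[1.7, -2.1, -0.0, 0.0, 0.0, 0.0] | err 0.00 dq 0.02 [ 0.22  0.83  0.67  1.53 -0.9   1.8   1.22] tipz 0.068 tcp [ 0.49 -0.34  0.19]
[2.6, -3.1, -0.0, 0.0, 0.0, 0.0] | err 0.00 dq 0.02 [ 0.23  0.85  0.66  1.54 -0.91  1.78  1.23] tipz 0.054 tcp [ 0.49 -0.34  0.18]
[3.9, -4.6, -0.0, 0.0, 0.0, 0.0] | err 0.00 dq 0.03 [ 0.23  0.88  0.65  1.54 -0.92  1.76  1.25] tipz 0.034 tcp [ 0.49 -0.34  0.16]
[4.7, -5.6, -0.0, 0.0, 0.0, 0.0] | err 0.00 dq 0.02 [ 0.24  0.9   0.64  1.54 -0.93  1.75  1.26] tipz 0.021 tcp [ 0.49 -0.34  0.14]
```

The tray's rim from the wrist view gives a centre near (0.479, -0.174) and width 140.3 mm, in agreement with the top view. I'll lower the plug.

>>> {"method": "move_arm", "body": {
  "moves": [
    [0.9,-1,0.1,0,0,0,1.5],
    [1.8,-2.1,0.2,0,0,0,1.5],
    [2.7,-3.2,0.2,0,0,0,1.5],
    [3.6,-4.3,0.2,0,0,0,1.5],
    [4.3,-5.1,0.2,0,0,0,1.5],
    [4.3,-5.1,0.2,0,0,0,1.5]
  ]
}}

```text
clock: 14.52
position: [0.4927, -0.336, 0.1496]
tcp_rot: [0.616, 1.501, 0.756]
ft_force: [0.3, 0.4, -4.7]
grip_width: 0.0214
```

```bash
python3 - <<'E'
from path import *
from h import *
rep([4.3,-5.1,.2,0,0,0]); s,p,M=tool()
im=cams.camera('wrist'); crop(im,160,100,480,300,2.5,'pics/w10.png')
im=cams.camera('side'); crop(im,300,230,400,300,8,'pics/s10.png')
gt=tp-np.array([0,0,.082]); F=M@tR.T; g=p-F@gt; print('grip',g,'collar o',g-F[:,2]*.082,'tip',g-F[:,2]*.115,'tilt',np.degrees(np.arcsin(F[2,2])))
E
```

```text
t 14.53 F(x,y,z)= [0.1, 0.5, -4.7] M [-1.77, -0.73, 0.04] lean -66.0 collar off mm [59.9, -289.1, -21.4] lag mm [ 0.2 -0.6  1.4] w 21.4
grip [ 0.48107259 -0.21408525  0.04666022] collar o [ 0.47333175 -0.13367531  0.0325776 ] tip [ 0.47021653 -0.10131521  0.0269102 ] tilt 9.888962322309846
```

View pics/w10.png

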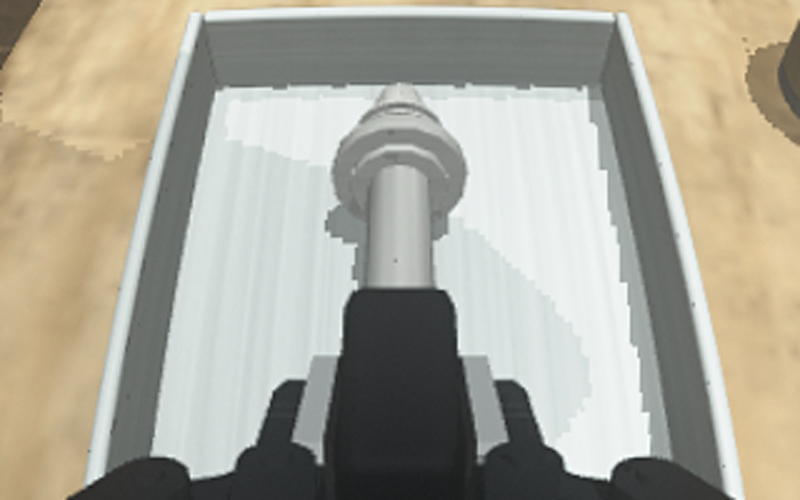

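View pics/s10.png

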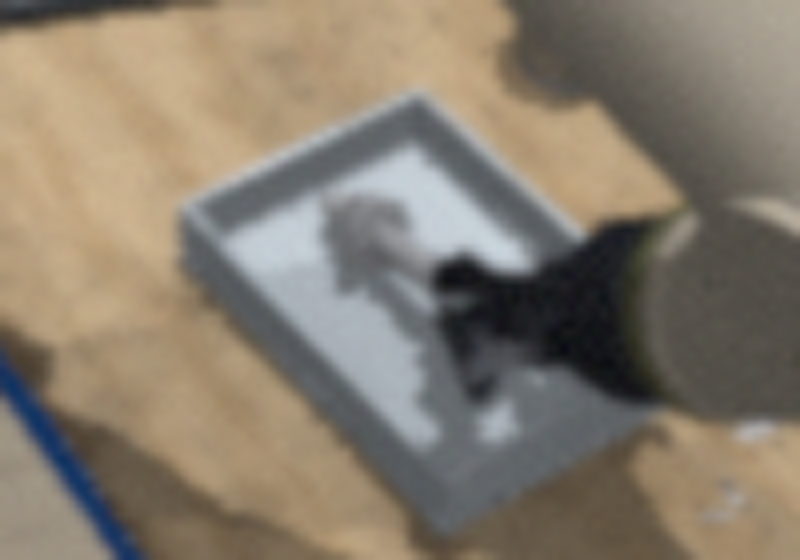

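>>> {"method": "move_arm", "body": {
  "moves": [
    [0.3,-0.4,0,0,0,0,1.5],
    [0.6,-0.7,0,0,0,0,1.5],
    [0.75,-0.9,0,0,0,0,1.5],
    [0.75,-0.9,0,0,0,0,1.5]
  ]
}}

```text
clock: 15.12
position: [0.4932, -0.337, 0.1406]
tcp_rot: [0.615, 1.498, 0.757]
ft_force: [0.9, -5.0, 7.3]
grip_width: 0.0211
```

```bash
cat >> path.py <<'E'
def where():
    s,p,M=h.tool(); gt=tp-np.array([0,0,.082]); F=M@tR.T; g=p-F@gt; print('grip',g.round(4),'collar o',(g-F[:,2]*.082).round(4),'tilt',np.degrees(np.arcsin(F[2,2])))
E
python3 - <<'E'
from path import *
h.rep([.75,-.9,0,0,0,0]); where()
E
```

```text
t 15.12 F(x,y,z)= [2.3, -4.6, 7.3] M [0.15, 0.09, 0.02] lean -66.0 collar off mm [61.1, -289.7, -30.5] lag mm [-0.3  0.3 -1.3] w 21.1
grip [ 0.482  -0.2151  0.0376] collar o [ 0.4743 -0.1347  0.0235] tilt 9.909578244797226
```

Contact at the collar, as predicted. Now I'll rotate the plug down about the collar.

```bash
python3 - <<'E'
from path import *
keyrows.q=h.arm.read_state()['qpos']
o=np.array([.4743,-.1347,.0235])
for t in (8,6,4,3,2):
    _,F=layplug(-1,t); print(t); keyrows([(o+F[:,2]*.082,F)],1)
E
```

```text
8
[0.0, -0.7, 0.1, 0.0, 0.0, 2.0] | err 0.00 dq 0.03 [ 0.26  0.93  0.63  1.51 -0.94  1.77  1.26] tipz 0.019 tcp [ 0.49 -0.34  0.13]
6
[0.2, -1.5, 0.1, 0.0, 0.0, 4.0] | err 0.00 dq 0.03 [ 0.28  0.95  0.61  1.49 -0.95  1.8   1.27] tipz 0.020 tcp [ 0.49 -0.34  0.13]
4
[0.4, -2.3, 0.1, 0.0, 0.0, 6.0] | err 0.00 dq 0.03 [ 0.3   0.98  0.6   1.47 -0.96  1.83  1.27] tipz 0.021 tcp [ 0.49 -0.35  0.12]
3
[0.6, -2.7, 0.1, 0.0, 0.0, 7.0] | err 0.00 dq 0.01 [ 0.31  0.99  0.59  1.46 -0.96  1.84  1.27] tipz 0.022 tcp [ 0.49 -0.35  0.12]
2
[0.7, -3.1, 0.1, 0.0, 0.0, 8.0] | err 0.00 dq 0.01 [ 0.32  1.    0.58  1.45 -0.97  1.85  1.28] tipz 0.022 tcp [ 0.5  -0.35  0.11]
```

>>> {"method": "move_arm", "body": {
  "moves": [
    [0,-0.7,0.1,0,0,2,1.5],
    [0.2,-1.5,0.1,0,0,4,1.5],
    [0.4,-2.3,0.1,0,0,6,1.5],
    [0.4,-2.3,0.1,0,0,6,1.5]
  ]
}}

```text
clock: 15.62
position: [0.4949, -0.3481, 0.118]
tcp_rot: [0.702, 1.475, 0.839]
ft_force: [0.6, -3.7, 6.3]
grip_width: 0.0212
```

```bash
python3 - <<'E'
from path import *
from h import *
rep([0.4, -2.3, 0.1, 0, 0, 6]); where(); im=cams.camera('wrist'); crop(im,100,60,540,390,1.8,'pics/w11.png')
im=cams.camera('side'); crop(im,300,230,400,300,8,'pics/s11.png')
E
```

```text
t 15.62 F(x,y,z)= [1.6, -3.4, 6.3] M [0.37, 0.11, -0.05] lean -67.8 collar off mm [61.4, -289.2, -30.2] lag mm [ 0.1 -0.2  1.1] w 21.2
grip [ 0.4825 -0.2157  0.029 ] collar o [ 0.4747 -0.1343  0.0238] tilt 3.665230361234106
```

View pics/w11.png

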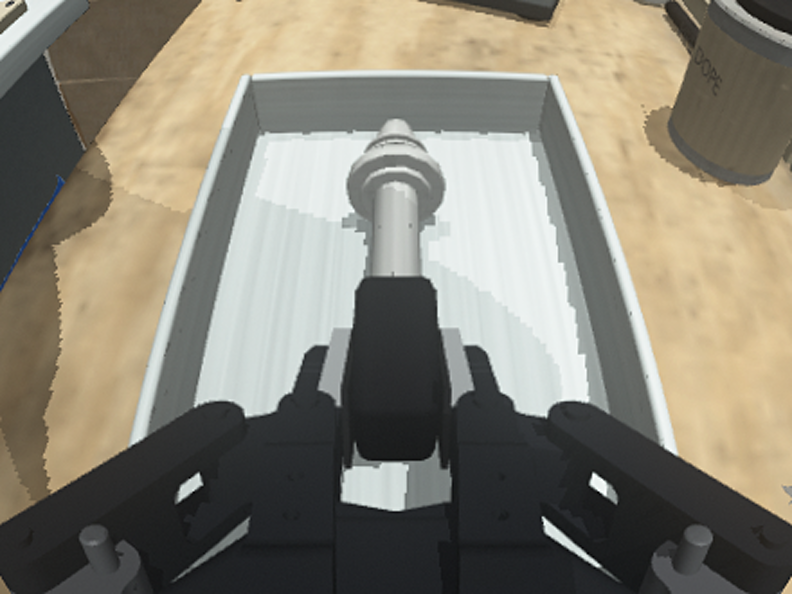

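View pics/s11.png

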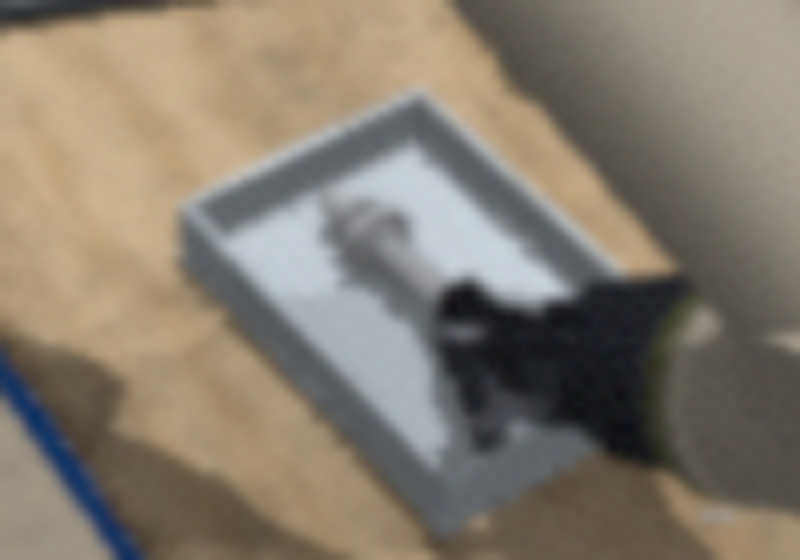

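>>> {"method": "move_arm", "body": {
  "moves": [
    [0.1,-0.15,0,0,0,0.8,1.5],
    [0.15,-0.35,0,0,0,1.5,1.5],
    [0.15,-0.35,0,0,0,1.5,1.5]
  ]
}}

```text
clock: 16.1
position: [0.495, -0.3483, 0.1141]
tcp_rot: [0.72, 1.471, 0.857]
ft_force: [0.7, 0.5, -1.8]
grip_width: 0.0211
```

```bash
python3 - <<'E'
from path import *
from h import *
rep([0.15,-.35, 0, 0, 0, 1.5]); where()
E
```

```text
t 16.10 F(x,y,z)= [0.5, 0.6, -1.8] M [-1.3, -0.47, 0.04] lean -67.9 collar off mm [60.6, -287.6, -29.3] lag mm [ 0.1 -0.7  1.3] w 21.1
grip [ 0.4822 -0.214   0.0281] collar o [ 0.4744 -0.1325  0.0247] tilt 2.361220405870863
```

>>> {"method": "move_arm", "body": {
  "moves": [
    [0.1,-0.15,0,0,0,0,1.5],
    [0.2,-0.3,0,0,0,0,1.5],
    [0.2,-0.3,0,0,0,0,1.5]
  ]
}}

```text
clock: 16.48
position: [0.4951, -0.3487, 0.1122]
tcp_rot: [0.719, 1.47, 0.857]
ft_force: [-0.1, -3.9, 7.1]
grip_width: 0.0211
```

```bash
python3 - <<'E'
from path import *
from h import *
rep([0.2,-.3, 0, 0, 0, 0]); where()
E
```

```text
t 16.48 F(x,y,z)= [1.0, -3.8, 7.1] M [0.31, 0.34, 0.35] lean -67.9 collar off mm [60.8, -287.9, -31.2] lag mm [-0.  -0.2 -0.5] w 21.1
grip [ 0.4824 -0.2144  0.0262] collar o [ 0.4746 -0.1329  0.0228] tilt 2.3758698827696674
```

>>> {"method": "move_arm", "body": {
  "moves": [
    [0.1,-0.35,0,0,0,0.9,1.5],
    [0.2,-0.7,0,0,0,1.8,1.5],
    [0.2,-0.7,0,0,0,1.8,1.5]
  ]
}}

```text
clock: 16.85
position: [0.4955, -0.3514, 0.1072]
tcp_rot: [0.744, 1.46, 0.883]
ft_force: [-3.1, -5.6, 22.7]
grip_width: 0.021
```

```bash
python3 - <<'E'
from path import *
from h import *
rep([0.2,-.7, 0, 0, 0, 1.8]); where()
E
```

```text
t 16.85 F(x,y,z)= [-1.4, -6.2, 22.7] M [1.62, 1.21, 0.78] lean -68.0 collar off mm [61.0, -287.8, -29.1] lag mm [-0.2  0.5 -2.4] w 21.0
grip [ 0.4826 -0.2144  0.0256] collar o [ 0.4747 -0.1328  0.0249] tilt 0.503227755246051
```

The grip now rests flat (tilt 0.5 deg). I'll ease the press by 2 mm and open.

>>> {"method": "move_arm", "body": {
  "moves": [
    [-0.1,0.16,0,0,0,0,1.5],
    [-0.1,0.16,0,0,0,0,1.5]
  ]
}}

```text
clock: 17.1
position: [0.4955, -0.3512, 0.1076]
tcp_rot: [0.742, 1.461, 0.88]
ft_force: [-0.3, -5.1, 10.2]
grip_width: 0.0214
```

```bash
python3 - <<'E'
from path import *
from h import *
rep([-.1,.16, 0, 0, 0, 0]); where()
E
```

```text
t 17.10 F(x,y,z)= [1.2, -5.0, 10.2] M [-0.27, 0.0, 0.22] lean -68.0 collar off mm [61.0, -287.7, -29.3] lag mm [-0.2  0.1 -1. ] w 21.4
grip [ 0.4826 -0.2143  0.0257] collar o [ 0.4748 -0.1327  0.0247] tilt 0.6654691500012974
```

>>> {"method": "move_arm", "body": {
  "moves": [
    [-0.06,0.09,0,0,0,0,1.5],
    [-0.06,0.09,0,0,0,0,3],
    [-0.06,0.09,0,0,0,0,4],
    [-0.06,0.09,0,0,0,0,4.5],
    [-0.06,0.09,0,0,0,0,4.5]
  ]
}}

```text
clock: 17.73
position: [0.4954, -0.3504, 0.1072]
tcp_rot: [0.743, 1.463, 0.881]
ft_force: [0.8, -0.1, 0.3]
grip_width: 0.0446
```

```bash
python3 - <<'E'
from path import *
from h import *
rep([-.06,.09, 0, 0, 0, 0]); where()
im=cams.camera('wrist'); crop(im,100,60,540,390,1.8,'pics/w12.png')
E
```

```text
t 17.73 F(x,y,z)= [0.8, 0.2, 0.3] M [-0.8, -0.37, 0.05] lean -68.0 collar off mm [60.5, -287.1, -29.6] lag mm [-0.1 -0.7  0.6] w 44.6
grip [ 0.4824 -0.2135  0.0253] collar o [ 0.4745 -0.1319  0.0244] tilt 0.6178886234694225
```

View pics/w12.png

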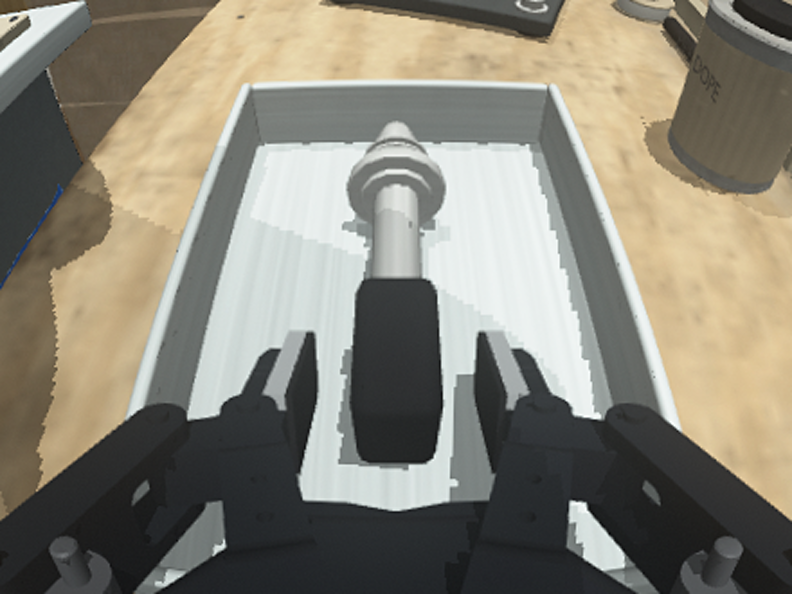

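Released: the plug lies flat along the tray, fingers clear on both sides, no force on the tool. I'll retreat straight up.

>>> {"method": "move_arm", "body": {
  "moves": [
    [-0.8,1.3,0,0,0,0,4.5],
    [-2,3.2,0,0,0,0,4.5],
    [-4,5.8,0,0,0,0,4.5],
    [-6.5,8.6,0,0,0,0,4.5],
    [-9,11,0,0,0,0,4.5],
    [-11,12.5,0,0,0,0,4.5],
    [-11,12.5,0,0,0,0,4.5]
  ]
}}

```text
clock: 18.65
position: [0.4978, -0.3826, 0.2746]
tcp_rot: [0.739, 1.459, 0.878]
ft_force: [-0.7, 0.3, -0.4]
grip_width: 0.0449
```

```bash
python3 - <<'E'
from path import *
from h import *
rep([-11,12.5, 0, 0, 0, 0]); 
im=cams.camera('wrist'); cv2.imwrite('pics/w13.png',im[:,:,::-1])
im=cams.camera('top'); crop(im,140,130,540,280,2,'pics/t13.png')
im=cams.camera('side'); crop(im,230,120,430,300,3.2,'pics/s13.png')
E
```

```text
t 18.65 F(x,y,z)= [-0.8, 0.1, -0.4] M [-0.88, -0.34, -0.0] lean -68.1 collar off mm [72.7, -317.3, 137.1] lag mm [ 0.4  0.9 -3.2] w 44.9
```

View pics/w13.png

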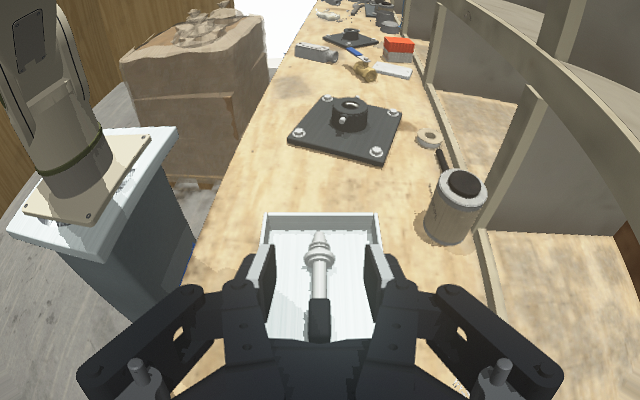

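View pics/t13.png

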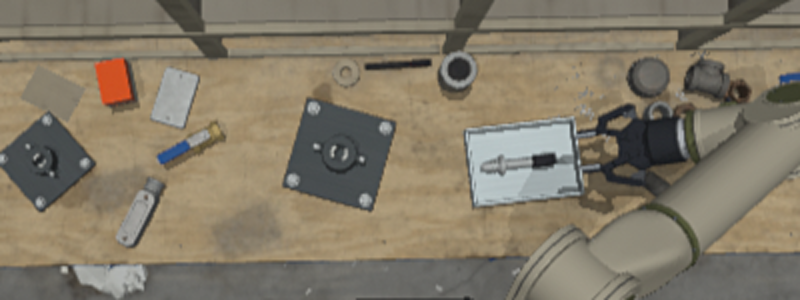

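View pics/s13.png

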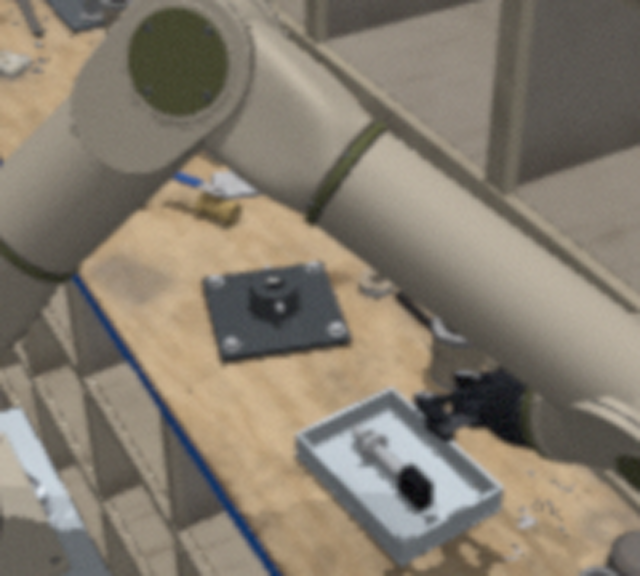

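```bash
python3 - <<'E'
from h import *
im=cams.camera('top')[:,:,::-1].astype(np.float32); a=cv2.imread('pics/top0.png').astype(np.float32)
g=lambda x: cv2.cvtColor(x.astype(np.uint8),cv2.COLOR_BGR2GRAY).astype(np.float32)
for nm,(x0,y0,x1,y1) in dict(housing=(275,172,345,242),valve=(215,185,258,218),tin=(355,150,385,182)).items():
    d,r=cv2.phaseCorrelate(g(a)[y0:y1,x0:x1].copy(),g(im)[y0:y1,x0:x1].copy()); print(nm,np.round(d,2),round(r,2))
z=np.vstack([a[200:250,440:510],im[200:250,440:510]]); cv2.imwrite('pics/nip.png',cv2.resize(z,None,fx=5,fy=5))
E
```

```text
housing [0.03 0.05] 0.94
valve [ 0.49 -0.02] 1.0
tin [-0.02 -0.03] 1.01[ WARN:0@2.076] global loadsave.cpp:1063 imwrite_ Unsupported depth image for selected encoder is fallbacked to CV_8U.
```

View pics/nip.png

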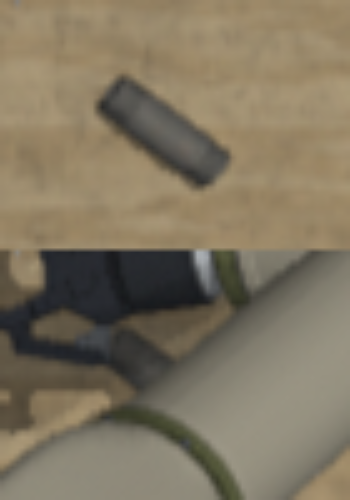

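The nipple is half hidden by the arm, so I'll raise the arm to check it.

>>> {"method": "move_arm", "body": {
  "moves": [
    [-3,3,1,0,0,0,4.5],
    [-5,7,2,0,0,-6,4.5],
    [-6,12,3,0,0,-12,4.5],
    [-6,17,3,0,0,-18,4.5],
    [-6,21,3,0,0,-24,4.5],
    [-6,25,3,0,0,-30,4.5],
    [-6,25,3,0,0,-30,4.5]
  ]
}}

```text
clock: 19.73
position: [0.5211, -0.3009, 0.5196]
tcp_rot: [0.323, 1.552, 0.478]
ft_force: [0.3, 0.0, -1.1]
grip_width: 0.0449
```

```bash
python3 - <<'E'
from h import *
rep([-6,25,3,0,0,-30])
im=cams.camera('top')[:,:,::-1]; a=cv2.imread('pics/top0.png')
z=np.vstack([a[150:260,360:520],im[150:260,360:520]]); cv2.imwrite('pics/nip2.png',cv2.resize(z,None,fx=2.7,fy=2.7))
z=np.vstack([a[180:225,205:270],im[180:225,205:270]]); cv2.imwrite('pics/valve.png',cv2.resize(z,None,fx=6,fy=6))
im=cams.camera('side'); cv2.imwrite('pics/s14.png',im[:,:,::-1])
E
```

```text
t 19.73 F(x,y,z)= [0.3, 0.1, -1.1] M [-0.49, -0.19, 0.02] lean -52.8 collar off mm [98.1, -298.3, 283.8] lag mm [-0.3 -2.1 -2.6] w 44.9
```

View pics/nip2.png

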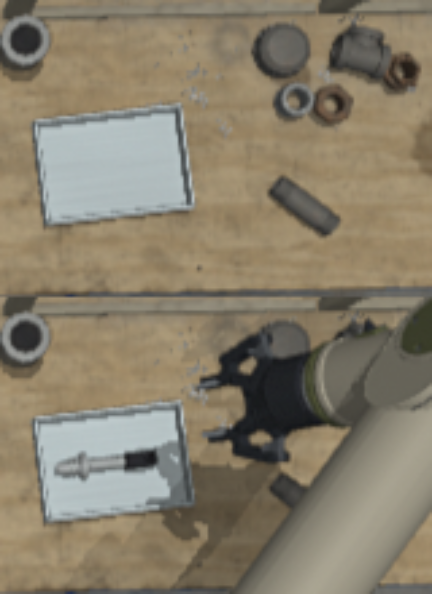

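View pics/valve.png

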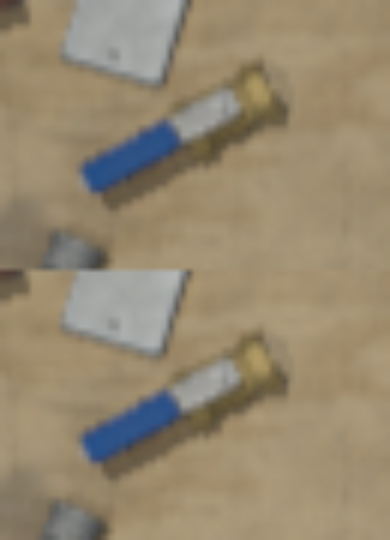

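View pics/s14.png

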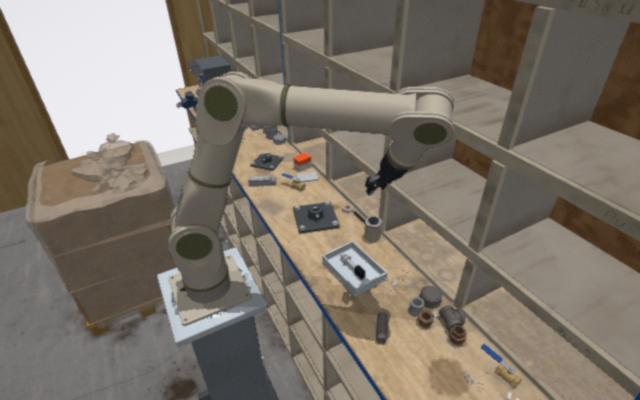

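The housing, tin, valve and nipple all stand where they were, and the plug lies wholly in the tray. Handing in.

```bash
python3 - <<'E'
from h import *
s=arm.read_state(); print(s['clock'],np.abs(s['qvel']).max(),s['ft_force']); print(arm.hand_in())
E
```

```text
19.825 0.029847213359845876 [-0.61561437  0.41733279 -0.81570967]
the job is handed in; nothing more can be done
None
```

The plug is out of the larger housing and lies flat, wholly inside the aluminium tray. I handed in at 19.8 s of the 72 s allowed.

- **Freeing the plug:** I gripped the block across its 22 mm faces and rocked it about ±17 degrees towards each plunger, four rocks in all. Lift was about 3 to 8 N, except for one 18.6 N peak on the first rock, just under the 20 N that starts to lift the housing. At about 22 mm of rise only the plug's weight remained, so I lifted it straight out.
- **Laying it down:** I lowered it until the collar touched the tray floor, rotated it down to within 1 degree of flat, eased off and opened the fingers. Contact force peaked at 22.7 N while pressing the grip end down; part of that may have been the fingertips touching the floor.

**Last checks:**
- **Plug:** the top, side and wrist pictures show it along the tray's y, clear of all the walls. The gripper was well above everything, with about zero force at hand-in.
- **Housing and tin:** a picture comparison with the start gave shifts under 0.1 pixel.
- **Valve:** the same comparison reported 0.49 pixel. The enlarged before-and-after views look identical and the arm never went near it, so I take this as an artefact.
- **Nipple:** in the last top view the arm partly hid it. The visible end and the side view match the start.

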